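Bundle test coupons in the screw clamp of the spectrometer bench

ROBOT

A 6-joint arm with a two-finger parallel gripper is mounted at the origin on the work surface. World frame = base frame: x ahead of the robot, y to its left, z up, the work surface at z = 0. Lengths are in m, angles in degrees, forces in N, time in s.
With the tool pointing down it reaches from about 0.35 to 0.775 m from the base axis. Payload 7.3 kg.
Tool frame: the origin (TCP) lies at the very end of the fingers, on their centre line; the grasp point (between the pads) lies 19 mm behind it (bot.hold_point_z is the z of the grasp point in the tool frame, in m); z points along the fingers, y is the line along which they close (so a half turn about z gives the same grasp; the last joint's range is limited). The gripper opens to 92 mm and grips with 3 to 60 N. Pads are 19 mm wide; open, the fingers measure 130 mm over their backs; the gripper's body (75 mm by 190 mm) begins 47 mm behind the grasp point.
Start: joints at [-73.052, 19.595, 87.324, -0, 73.075, -8.365], TCP at [0.224, -0.475, 0.227] pointing down, gripper open.
Joint ranges: [-145.02, 145.02], [-44.19, 115.74], [2.07, 154.8], [-57.11, 237.11], [16.16, 152.29], [-177.93, 177.93]. Speed limits (degrees/s): [147.25, 147.25, 180, 180, 180, 180].

INTERFACE

Orientations are given as a 3x3 rotation matrix whose columns are the frame's x, y, z axes.
In Python, from workcell import monitor, camera, get_calibration, bot, models gives the robot as it stands. The module is installed in compiled form; this text tells all that it offers.
- The arm moves only by the tool carry_out, never from a script. Its argument "motion" is a list of rows, each a list of 5 numbers: the finger opening in cm, from 0 to 9.18, then the shift along the tool's x, y, z in cm, then the turn about the tool's z in degrees. A call has 1 to 10 rows; each row is the pose to reach, as a shift and turn from the pose commanded when the call began, along the tool's axes at that moment; what a row does not reach only later rows make up. A row lasts 1/12 s, in which the tool goes at most 41.7 mm and 7.16 degrees, less where a joint would pass 70% of its speed; a pose out of reach is approached as far as the arm can. A call with a gripper value outside its range is refused whole. The fingers move at their own pace and stop on an object; the grip force is fixed at half the most. Time passes only in rows, so rows that repeat a pose let the fingers close. It gives the time, the measured TCP pose, the force, the opening and the grip force at its end, in the units of the state.
- monitor.get_obs(): the state, without advancing time (a new reading comes with each control period).
- camera(name): name is "side" or "top" or "wrist"; returns the picture (384x512x3 uint8, red, green, blue); there is no depth.
- get_calibration(name): a dict with "intrinsics" (3x3 intrinsics, pixels), "k1" (the pictures are not rectified: a ray, as slopes to the right and down, at radius r is drawn at 1 + k1 r^2 times it, then the intrinsics apply), "T" (4x4, takes a point from camera to world coordinates). Camera axes: x right, y up, looking along -z (the intrinsics and any distortion apply to the point x, -y, -z); pixel columns grow to the right and rows downward; lengths in m; the calibration is good to about 2 mm. A picture is of the moment at which its call begins: read the wrist's pose just before it. get_calibration takes no time and is no camera call; for the wrist camera it gives the pose at the moment of the call.
- bot.sign_off(): hands the job in; it is judged then, once.
Trained networks look in the newest picture that a camera, given by its name, has taken for a name from the list of things; names that differ only in an ending like _2 or _b are one class to them, and where a whole thing is asked for, a point or a joint stands for the part that bears it (a point fixed in the world has none). Each returns a list of dicts, best first, with "confidence" (0 to 1); they miss things now and then, are a little off and sometimes report something else, mostly with a low value. They report only what shows in the picture. A call takes as long as a camera call.
- models.look_for(camera, query): "centre" ([column, row] as shares, 0 to 1, of the picture: columns of its width, rows of its height, amid what is visible of it).
- models.masks_of(camera, query): "mask" (384x512 bool, what is visible of it) and "centre" ([column, row] as shares, 0 to 1, of the picture: columns of its width, rows of its height, amid what is visible of it).
The state is a dict: "time": time; "joint_positions": joint angles; "qvel": joint speeds; "joint_efforts": joint torques, N m; "tool_pos": TCP position; "orientation": TCP orientation; "ft_force": force on the tool from outside, world axes, zero at the start; "ft_torque": the same for the moment, N m; "finger_gap": finger opening in m; "grasp_force": force on a finger pad.
Only numpy, scipy, OpenCV 4.12 (cv2) and the standard library are available. Lean on these libraries where they do the work, as an engineer would, in place of code of your own. Each camera call takes 0.05 s, during which the arm holds its last target. There are 200 camera calls.

TASK

Put the spent coupon that lies in the bundle clamp into the grey tray, then lay the steel backing plate squarely home on the anvil so that it holds the switch lever down, and stack all the loose aluminium coupons in a squared-up pile centred on it, long sides along the plate's. Then swing the clamp arm over the pile right up to its stop and turn the screw clockwise just until the indicator tab has popped out of the housing; stop there, short of driving the foot's spring solid. Leave the other things on the bench alone.

Things in the scene. Friction and masses are not known exactly. Their poses are not given: they have to be found in the camera images.
- clamp: Bundle clamp, bolted down, place and heading vary. Grey base 240 x 110 x 12 mm; steel anvil 84 (x) x 40 (y) mm, top 35 mm above the table; at its +x end a dark stop, face at x = +44 mm, top 46 mm above the table; at x = +125 mm the round post of the swing arm. Origin on the table under the anvil's centre; +x runs from anvil to post, away from the robot; z up.
- nest (a point): Centre of the anvil's top face, 35 mm above the table; axes as the clamp's. The backing plate is home when its centre is here with its 80 mm side along x; 4 mm then remain to the stop.
- switch (a joint): Presence switch: dark lever with a white roller, along the anvil's +y side (20 to 31 mm from its centre line), hinged beyond the stop. The roller is 28 mm in +x of the nest, 11 mm above the anvil's top at rest. 0 = up, grows as it is pressed; about 0.28 rad under the backing plate lying flat. Under 1 N presses it; the plate's weight does.
- swing (a joint): Swing arm about the post's upright axis, a grey bar 20 mm wide, top 125 mm above the table; at its end, 125 mm from the post, an eye carries the clamp screw with a round black spring housing (44 mm) below. 0 = at its stop, pointing to the clamp's -x, screw over the nest; grows counter-clockwise from above (open, it points to clamp -y). Starts at 1.4 to 1.9, range 0 to 2; stays put, friction 0.15 N m.
- pin (a point): Upright steel grip pin on the swing arm, 12 mm diameter, standing 34 mm above the bar, 48 mm from the post's axis; the point is 12 mm below its top, 147 mm above the table. To pull or push the arm round by.
- knob (a point): Point on the screw's axis in its grip, 125 mm from the post's axis, 177 mm above the table when the screw reads 0; it sinks 2.5 mm per rad with the screw. The grip is a grey upright bar 44 mm long (own x) x 12 mm wide (own y), from 18 mm below this point to 12 mm above; its axes turn with it.
- screw (a joint): Turn of the clamp screw in rad: grows clockwise from above, which drives knob, spring housing and pressure foot down 2.5 mm per rad (quick-action thread). Starts at 0 to 0.5 of 12.6; needs 0.10 to 0.15 N m, and stays where it is left. Tightening pushes the arm against its stop.
- foot_face (a point): Centre of the underside of the sprung pressure foot, a steel disc of 30 mm diameter under the housing; 71.5 mm above the table when the screw reads 0.
- foot (a joint): How far the foot is pushed up into its spring, 0 to 0.008 m (2600 N/m; solid at 0.008).
- tab (a joint): Indicator tab: white tongue 16 mm wide in the side of the black housing (clamp's +y side with the arm shut). It moves four times as far as the foot: 0 = drawn in; 0.014 m (foot 0.0035) = end flush with the housing, still hidden; from 0.024 m (foot 0.0060) it stands out 10 mm or more and counts as popped out; 0.032 m (foot 0.008) = spring solid. Goes back in if the foot is relieved.
- backing: Loose backing plate of dark steel, 80 (own x) x 58 (own y) x 8 mm thick, about 0.28 kg, the largest and thickest of the plates, starting flat on the table. Origin at the centre of its underside, z up.
- spent: The spent coupon: 60 (own x) x 44 (own y) x 5 mm aluminium with three dark burn spots, 60 g, lying on the anvil at the start. Origin at the centre of its underside.
- tray: Fixed grey open tray, 170 (own x) x 150 (own y) mm outside, 28 mm high, walls 4 mm. Origin at the centre of its underside; inner floor 4 mm up.
- coupon0: Loose bare aluminium test coupon, a flat rectangle 60 (own x) x 44 (own y) x 5 mm thick, 60 g, starting flat on the table. Origin at the centre of its underside, z up. One of up to four alike; only two to four are present.
- coupon1: Loose bare aluminium test coupon, a flat rectangle 60 (own x) x 44 (own y) x 5 mm thick, 60 g, starting flat on the table. Origin at the centre of its underside, z up. One of up to four alike; only two to four are present.
- coupon2: Loose bare aluminium test coupon, a flat rectangle 60 (own x) x 44 (own y) x 5 mm thick, 60 g, starting flat on the table. Origin at the centre of its underside, z up. One of up to four alike; only two to four are present.
- coupon3: Loose bare aluminium test coupon, a flat rectangle 60 (own x) x 44 (own y) x 5 mm thick, 60 g, starting flat on the table. Origin at the centre of its underside, z up. One of up to four alike; only two to four are present.
- wash: Bystander, to be left alone: white bottle, 60 mm diameter, 160 mm high. Origin at its foot.
- jar: Bystander, to be left alone: amber jar, 56 mm diameter, 70 mm high. Origin at its foot.
- brush: Bystander, to be left alone: hand brush lying.
- driver: Bystander, to be left alone: screwdriver lying.
- sample_big: Bystander, to be left alone: round steel sample, 38 mm diameter, 35 mm high. Origin at its foot.
- sample_small: Bystander, to be left alone: round brass sample, 32 mm diameter, 30 mm high. Origin at its foot.
- cup: Bystander, to be left alone: white cup, 72 mm diameter, 85 mm high. Origin at its foot.

How it is judged (in metres and radians):
On the way, in this order (a step that is already met when the one before it is completed fails the run):
1. the spent coupon is in the tray and the backing plate lies home on the anvil, holding the switch lever down (x of spent in the frame of tray between -0.075 and 0.075 m and y of spent in the frame of tray between -0.065 and 0.065 m and z of spent in the frame of tray below 0.02 m and x of backing in the frame of nest between -0.007 and 0.007 m and y of backing in the frame of nest between -0.007 and 0.007 m and z of backing in the frame of nest between -0.003 and 0.003 m and angle between the x axis of backing and the x axis of clamp, either way round below 0.09 rad and value of joint switch above 0.22 rad), for 0.2 s.
2. all the coupons present are stacked squarely on the backing plate, the screw not yet pressing (horizontal distance between each of coupon0, coupon1, coupon2, coupon3 and backing below 0.007 m and angle between the x axis of each of coupon0, coupon1, coupon2, coupon3 and the x axis of backing, either way round below 0.1 rad and z of coupon0 in the frame of backing between 0.006 and 0.026 m and angle between each of coupon0, coupon1, coupon2, coupon3's own z axis and vertical below 0.06 rad and z of coupon1 in the frame of backing between 0.006 and 0.026 m and z of coupon2 in the frame of backing between 0.006 and 0.026 m and z of coupon3 in the frame of backing between 0.006 and 0.026 m and value of joint foot below 0.001 m), for 0.2 s.
3. the arm is at its stop over the pile (value of joint swing below 0.06 rad), for 0.2 s.
4. the screw is tightened and the tab is out (value of joint swing below 0.06 rad and value of joint tab above 0.024 m and value of joint foot below 0.0079 m), for 0.2 s.
At the end, for the whole second after the job is handed in: Spent coupon in tray; plate within 7 mm, 5 deg of home, lever down (0.22 rad up); coupons flat on the pile within 7 mm, 5.7 deg of the plate; arm within 0.06 rad of its stop; tab out 10 mm or more, foot spring short of solid (under 7.9 mm); all at rest (all of step 1 and all of step 4 and horizontal distance between each of coupon0, coupon1, coupon2, coupon3 and backing below 0.007 m and angle between the x axis of each of coupon0, coupon1, coupon2, coupon3 and the x axis of backing, either way round below 0.1 rad and z of coupon0 in the frame of backing between 0.006 and 0.026 m and angle between each of coupon0, coupon1, coupon2, coupon3's own z axis and vertical below 0.06 rad and z of coupon1 in the frame of backing between 0.006 and 0.026 m and z of coupon2 in the frame of backing between 0.006 and 0.026 m and z of coupon3 in the frame of backing between 0.006 and 0.026 m and linear speed of each of coupon0, coupon1, coupon2, coupon3, backing, spent below 0.02 m/s); the robot touches nothing.
It fails at once if a bystander is moved by more than 40 mm (distance of any of wash, jar, brush, driver, sample_big, sample_small, cup from where it was at the start of the episode above 0.04 m).
Of coupon0, coupon1, coupon2, coupon3 only 2 to 4 are there at a start; the rules pass over those that are not, and their reading is None.
At some moment in a run one of coupon0, coupon1, coupon2, coupon3 may be knocked a few centimetres aside while the robot is not near it.
Once in a run the grip may slacken for a moment while it holds something.
It also fails if it takes over 210 s, if anything falls off the work surface, if the arm or the gripper's body presses on something with over 40 N, if the wrist force passes 120 N, or if a joint passes its speed limit or range.

## Working session

There is one attempt and no reset: what is moved stays moved. The work goes in short steps, Python scripts to look and compute and a tool call to move; the robot and the scene stay as the last step left them, time stands still between calls to the robot, and variables do not carry over. Pictures are saved under pics/ and viewed, at most 14 in all, crops included, and the job is handed in when it is done.

Besides the shell and the picture viewer there is one more tool, called after "Emit:" as name(argument=value, ...), one argument or row to a line, values as JSON. carry_out: Moves the arm, as the interface text tells. Its arguments: {"type":"object","properties":{"motion":{"type":"array"}},"required":["motion"]}

```bash
mkdir -p pics; cat > h.py <<'E'
import numpy as np, cv2
from workcell import monitor, camera, get_calibration, bot, models
def ray(cal,px):
    K=np.array(cal["intrinsics"]);T=np.array(cal["T"])
    d=np.array([(px[0]-K[0,2])/K[0,0],(px[1]-K[1,2])/K[1,1]]);u=d.copy()
    for _ in range(20): u=d/(1+cal["k1"]*(u@u))
    return T[:3,3],T[:3,:3]@np.array([u[0],-u[1],-1.])
def at(cal,px,z):
    o,d=ray(cal,px); return o+d*(z-o[2])/d[2]
def proj(cal,P):
    K=np.array(cal["intrinsics"]);T=np.array(cal["T"])
    p=T[:3,:3].T@(np.array(P)-T[:3,3]); u=np.array([p[0]/-p[2],-p[1]/-p[2]]); u=u*(1+cal["k1"]*(u@u))
    return [K[0,0]*u[0]+K[0,2],K[1,1]*u[1]+K[1,2]]
def snap(n,f=None):
    im=camera(n)
    if f: cv2.imwrite("pics/"+f,im[:,:,::-1])
    return im
def rect(mask,cal,z):
    """min-area rectangle of mask projected to height z: centre, angle of long side deg, sizes mm"""
    c=max(cv2.findContours(mask.astype(np.uint8),cv2.RETR_EXTERNAL,cv2.CHAIN_APPROX_NONE)[0],key=cv2.contourArea)[:,0]
    P=np.array([at(cal,p,z)[:2] for p in c.astype(float)],np.float32)*1000
    (cx,cy),(w,h),a=cv2.minAreaRect(P)
    if w<h: w,h,a=h,w,a+90
    return np.round([cx,cy],1),round((a+90)%180-90,1),round(w,1),round(h,1)
E
python3 - <<'E'
from h import *
for n in("top","side"):
    snap(n,n+"0.png");cal=get_calibration(n);print(n,np.round(cal["T"],3).tolist(),cal["intrinsics"],cal["k1"])
cal=get_calibration("top")
for q,z in(("clamp",.012),("backing",.008),("spent",.04),("tray",.028),("coupon0",.005),("knob",.18),("pin",.147),("wash",.1),("jar",.07),("cup",.08),("brush",.02),("driver",.02),("sample_big",.035),("sample_small",.03)):
    for m in models.masks_of("top",q):
        if m["confidence"]>.3: print(q,round(m["confidence"],2),np.round(np.array(m["centre"])*[512,384]),m["mask"].sum(),*rect(m["mask"],cal,z))
o=monitor.get_obs();print(o["time"],np.round(o["orientation"],3).tolist())
E
```

```text
top [[-0.021, 0.979, -0.205, 0.297], [-1.0, -0.02, 0.008, -0.022], [0.003, 0.205, 0.979, 1.412], [0.0, 0.0, 0.0, 1.0]] [[400.73435865   0.         247.21684774]
 [  0.         400.73435865 191.00721486]
 [  0.           0.           1.        ]] 0.012559332764505507
side [[-0.674, 0.577, -0.462, 0.047], [-0.739, -0.516, 0.433, 0.479], [0.012, 0.633, 0.774, 1.012], [0.0, 0.0, 0.0, 1.0]] [[370.17851659   0.         255.61455038]
 [  0.         370.17851659 194.9467337 ]
 [  0.           0.           1.        ]] 5.957145123607586e-05
clamp 0.58 [235. 193.] 2082 [560.6 -30.8] -11.5 266.4 204.0
backing 0.78 [136. 203.] 346 [553.7 354.1] 21.4 77.6 57.2
backing 0.35 [126. 166.] 407 [703.2 408.2] 60.2 97.7 68.9
spent 0.72 [231. 217.] 203 [500.2  31.4] -0.9 55.9 41.6
coupon0 0.75 [169. 242.] 231 [418.4 242.5] -3.5 62.9 47.0
coupon0 0.66 [138. 238.] 226 [429.5 352.7] 12.9 60.8 46.4
coupon0 0.65 [170. 173.] 222 [657.3 240.4] 0.8 64.2 43.4
coupon0 0.49 [176. 207.] 173 [534.4 224.3] 17.8 55.2 41.2
knob 0.73 [273. 174.] 141 [ 610.7 -118.4] -1.8 39.3 38.1
knob 0.73 [125. 165.] 405 [649.4 358.1] 44.7 85.1 59.9
knob 0.61 [175. 205.] 202 [506.6 195.3] 14.8 54.2 37.4
pin 0.63 [261. 170.] 485 [615.4 -58.4] 85.7 163.5 57.8
wash 0.59 [332. 156.] 401 [ 692.5 -331. ] -33.8 100.1 59.8
jar 0.54 [196. 140.] 246 [767.4 135.8] 26.7 69.2 53.5
jar 0.39 [136. 237.] 205 [423.6 336. ] 12.9 55.5 41.8
cup 0.92 [124. 165.] 393 [677.8 389. ] 44.3 91.4 64.7
cup 0.53 [235. 192.] 2178 [548.6 -29.1] -11.5 253.5 193.8
brush 0.72 [258. 152.] 345 [760.4 -83.9] -1.7 171.4 36.1
driver 0.48 [364. 188.] 155 [ 588.4 -445.4] -9.6 100.0 20.7
sample_small 0.53 [225. 254.] 63 [367.8  47. ] 88.8 27.3 27.0
0.8 [[0.904, 0.428, 0.0], [0.428, -0.904, -0.0], [-0.0, 0.0, -1.0]]
```

View pics/top0.png

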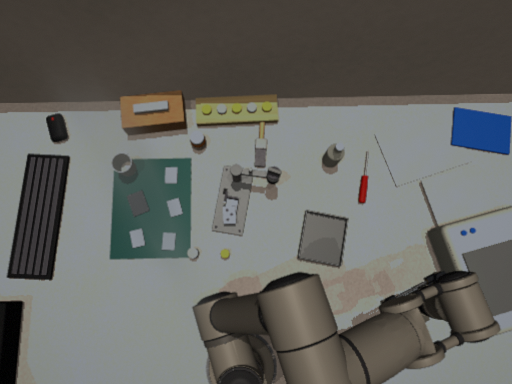

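View pics/side0.png

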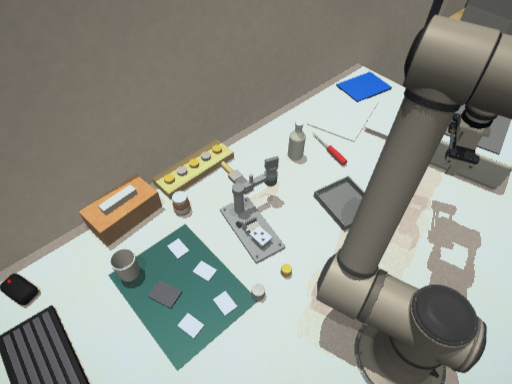

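The overview shows the clamp near pixel (232,200) with its arm open, the spent coupon at (231,211), the tray at (323,238) and the plate at (138,203). Four loose coupons lie at (171,175), (175,207), (137,238) and (168,241). I'll bring the wrist camera over the clamp.

```bash
cat >> h.py <<'E'
def go(x,y,z,yaw,start=None):
    o=monitor.get_obs();R=np.array(o["orientation"]);p=np.array(o["tool_pos"]);y0=np.degrees(np.arctan2(R[1,0],R[0,0]))
    if start is not None:
        p=np.array(start[:3]);y0=start[3];c,s=np.cos(np.radians(y0)),np.sin(np.radians(y0));R=np.array([[c,s,0],[s,-c,0],[0,0,-1.]])
    d=R.T@(np.array([x,y,z])-p)*100
    print("shift cm",np.round(d,2),"turn",round((y0-yaw+180)%360-180,1),"|d|",round(np.linalg.norm(d),1), "q6 end~",round(((np.degrees(np.arctan2(y,x))-yaw+90)+180)%360-180))
def here():
    o=monitor.get_obs();R=np.array(o["orientation"])
    print("t",round(o["time"],2),"p",np.round(np.array(o["tool_pos"])*1000,1),"yaw",round(np.degrees(np.arctan2(R[1,0],R[0,0])),1),"gap",round(o["finger_gap"]*1000,1),"gf",round(o["grasp_force"],1),"F",np.round(o["ft_force"],1),"q",np.round(o["joint_positions"],1))
E
python3 - <<'E'
from h import *
here();c=get_calibration("wrist");T=np.array(c["T"]);o=monitor.get_obs()
R=np.array(o["orientation"]);print(np.round(R.T@(T[:3,3]-o["tool_pos"]),3),np.round(R.T@T[:3,:3],2).tolist(),c["intrinsics"][0],c["k1"])
cal=get_calibration("top");camera("top")
m=models.masks_of("top","tray")
for k in m[:2]: print(k["confidence"],rect(k["mask"],cal,.028))
print("tray px",at(cal,(323,238),.015))
go(.45,.02,.36,-11); go(.45,.02,.36,169)
E
```

```text
t 0.8 p [ 224.5 -474.6  226.8] yaw 25.3 gap 92.0 gf 0.0 F [-0.6 -0.2  1.6] q [-73.1  19.6  87.3  -0.   73.1  -8.4]
[ 0.077  0.    -0.158] [[-0.0, 0.96, 0.28], [1.0, 0.0, -0.0], [-0.0, 0.28, -0.96]] [268.30035555   0.         255.8306803 ] 0.005844337795639044
0.92 (array([ 416.4, -290.2]), -11.2, 176.5, 159.3)
tray px [ 0.41631494 -0.2933474   0.015     ]
shift cm [ 41.53 -35.07 -13.33] turn 36.3 |d| 56.0 q6 end~ 104
shift cm [ 41.53 -35.07 -13.33] turn -143.7 |d| 56.0 q6 end~ -76
```

Emit:
carry_out(
  motion=[
    [9, 0, 0, -13.3, -70],
    [9, 0, 0, -13.3, -70],
    [9, 0, 0, -13.3, -70],
    [9, 0, 0, -13.3, -70],
    [9, 20, -17, -13.3, -70],
    [9, 20, -17, -13.3, -70],
    [9, 20, -17, -13.3, -70],
    [9, 20, -17, -13.3, -70],
    [9, 20, -17, -13.3, -70],
    [9, 20, -17, -13.3, -70],
  ],
)

```text
time: 1.73
tool_pos: [0.3277, -0.2449, 0.3599]
orientation: [[-0.098, 0.995, 0.001], [0.995, 0.098, -0.0], [-0.001, 0.0, -1.0]]
ft_force: [0.8, -0.3, -0.0]
finger_gap: 0.0899
grasp_force: 0.0
```

```bash
python3 - <<'E'
from h import *
here();go(.41,.04,.36,169)
E
```

```text
t 1.73 p [ 327.7 -244.9  359.9] yaw 95.6 gap 89.9 gf 0.0 F [ 0.8 -0.3 -0. ] q [-47.5   2.6  88.1   0.   89.3 -53.2]
shift cm [ 2.754e+01  1.099e+01 -2.000e-02] turn -73.4 |d| 29.7 q6 end~ -73
```

Emit:
carry_out(
  motion=[
    [9, 27.5, 11, 0, -73],
    [9, 27.5, 11, 0, -73],
    [9, 27.5, 11, 0, -73],
    [9, 27.5, 11, 0, -73],
    [9, 27.5, 11, 0, -73],
    [9, 27.5, 11, 0, -73],
    [9, 27.5, 11, 0, -73],
    [9, 27.5, 11, 0, -73],
    [9, 27.5, 11, 0, -73],
    [9, 27.5, 11, 0, -73],
  ],
)

```text
time: 2.57
tool_pos: [0.4115, 0.0385, 0.3596]
orientation: [[-0.976, 0.217, -0.0], [0.217, 0.976, -0.0], [0.0, -0.0, -1.0]]
ft_force: [-0.5, 0.0, -0.2]
finger_gap: 0.0899
grasp_force: 0.0
```

```bash
python3 - <<'E'
from h import *
here();snap("wrist","w1.png");cal=get_calibration("wrist")
for q,z in(("spent",.04),("clamp",.012),("switch",.04),("pin",.159),("knob",.189),("swing",.125)):
    for m in models.masks_of("wrist",q)[:2]: print(q,round(m["confidence"],2),np.round(np.array(m["centre"])*[512,384]),m["mask"].sum(),*rect(m["mask"],cal,z))
E
```

```text
t 2.57 p [411.5  38.5 359.6] yaw 167.5 gap 89.9 gf 0.0 F [-0.5  0.  -0.2] q [ -5.3   3.1  87.6  -0.   89.4 -82.8]
spent 0.93 [262. 197.] 739 [501.   32.6] 2.0 61.8 46.6
clamp 0.59 [252. 233.] 6277 [533.2  22.5] -11.5 189.6 112.0
clamp 0.2 [252. 128.] 261 [371.6  47.5] 77.8 31.4 30.7
pin 0.72 [223. 292.] 2082 [600.1 -53.9] 77.8 163.3 57.6
knob 0.77 [186. 304.] 261 [ 583.1 -101.2] 77.8 38.6 19.2
swing 0.65 [336. 298.] 344 [667.5 125.6] 77.9 47.8 30.5
swing 0.6 [221. 292.] 2067 [625.2 -63.2] 77.8 176.8 63.1
```

View pics/w1.png

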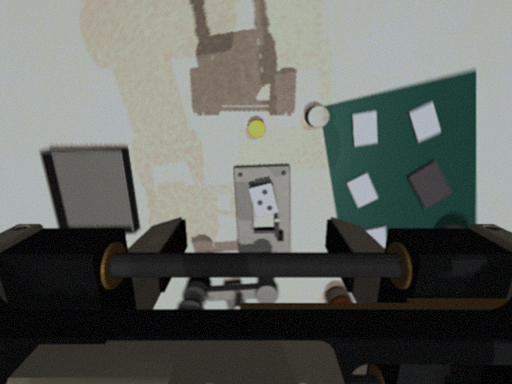

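The clamp base spans (234–290, 165) downwards, parallel to the image columns, so its heading is about −12°. The coupon is at (262,197), turned relative to the base, and the lever is at (280,228). I'll go closer.

Emit:
carry_out(
  motion=[
    [9, -5, 1, 12, 0],
    [9, -5, 1, 12, 0],
    [9, -5, 1, 12, 0],
    [9, -5, 1, 12, 0],
    [9, -5, 1, 12, 0],
    [9, -5, 1, 12, 0],
  ],
)

```text
time: 3.42
tool_pos: [0.4627, 0.0355, 0.241]
orientation: [[-0.974, 0.227, 0.001], [0.227, 0.974, -0.0], [-0.001, -0.0, -1.0]]
ft_force: [-0.3, 0.1, 0.8]
finger_gap: 0.0898
grasp_force: 0.0
```

```bash
python3 - <<'E'
from h import *
here();im=snap("wrist");cal=get_calibration("wrist")
cv2.imwrite("pics/w2.png",cv2.resize(im[90:290,130:390],None,fx=3,fy=3,interpolation=cv2.INTER_CUBIC)[:,:,::-1])
for q,z in(("spent",.04),("clamp",.012),("switch",.04)):
    for m in models.masks_of("wrist",q)[:2]: print(q,round(m["confidence"],2),np.round(np.array(m["centre"])*[512,384]),m["mask"].sum(),*rect(m["mask"],cal,z))
E
```

```text
t 3.42 p [462.7  35.5 241. ] yaw 166.9 gap 89.8 gf 0.0 F [-0.3  0.1  0.8] q [ -5.1  12.5  95.   -0.   72.5 -82. ]
spent 0.89 [259. 193.] 1269 [502.1  31.3] 2.2 61.1 43.8
clamp 0.76 [257. 217.] 7908 [526.2  25.9] -11.1 171.6 110.9
switch 0.49 [275. 227.] 128 [562.8  43.3] -11.7 38.7 7.3
switch 0.45 [391. 182.] 1211 [525.  210.9] 14.7 57.4 42.8
```

View pics/w2.png

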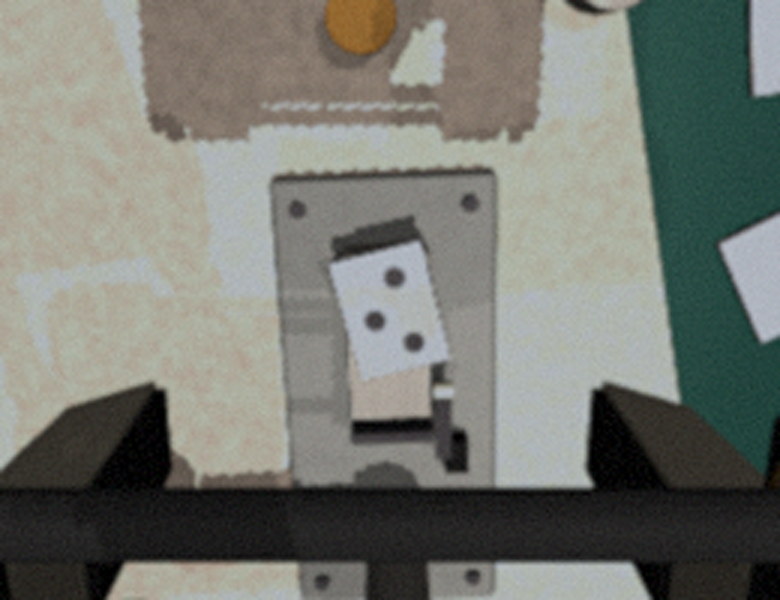

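```bash
python3 - <<'E'
from h import *
cal=get_calibration("wrist")
for n,p,z in [("nearL",(276,181),.012),("nearR",(494,172),.012),("farL",(303,597),.012),("farR",(493,595),.012),("anvFL",(352,419),.035),("anvFR",(431,416),.035),("roller",(443,391),.046),("lever",(438,388),.046),
 ("s1",(331,265),.04),("s2",(421,241),.04),("s3",(449,358),.04),("s4",(364,380),.04)]:
    w=at(cal,(130+p[0]/3-1/3,90+p[1]/3-1/3),z)*1000; print(n,np.round(w[:2],1))
a=np.radians(-11.3);R=np.array([[np.cos(a),-np.sin(a)],[np.sin(a),np.cos(a)]])
P=lambda p,z:at(cal,(130+p[0]/3-1/3,90+p[1]/3-1/3),z)[:2]*1000
print("anvil",(P((352,419),.035)+P((431,416),.035))/2-R@[42,0], "roller->",P((443,391),.046)-R@[28,25.5])
m=(P((276,181),.012)+P((494,172),.012))/2; print("near mid",m, "in clamp", R.T@(m-(P((352,419),.035)+P((431,416),.035))/2)+[42,0])
E
```

```text
nearL [434.2  -8.5]
nearR [453.8  94.7]
farL [665.4 -55.5]
farR [688.5  49.5]
anvFL [554.1   0.8]
anvFR [561.4  39.3]
roller [544.8  48. ]
lever [542.7  46. ]
s1 [474.1  10.5]
s2 [472.4  53.3]
s3 [531.4  54.2]
s4 [533.2  12. ]
anvil [516.58693517  28.3101236 ] roller-> [512.31542575  28.48490773]
near mid [443.99977676  43.08500149] in clamp [-74.07511192   0.26528803]
```

```bash
python3 - <<'E'
from h import *
here();go(.5028,.0325,.0365,181.4)
E
```

```text
t 3.62 p [463.   35.6 241.8] yaw 166.9 gap 89.8 gf 0.0 F [ 0.4 -0.4 -0.6] q [ -5.1  12.3  95.   -0.   72.4 -82. ]
shift cm [-3.87  0.59 20.55] turn -14.5 |d| 20.9 q6 end~ -88
```

Emit:
carry_out(
  motion=[
    [7, -3.9, 0.6, 10, -14.5],
    [7, -3.9, 0.6, 10, -14.5],
    [7, -3.9, 0.6, 10, -14.5],
    [7, -3.9, 0.6, 14, -14.5],
    [7, -3.9, 0.6, 18, -14.5],
    [7, -3.9, 0.6, 19.5, -14.5],
    [7, -3.9, 0.6, 20, -14.5],
    [7, -3.9, 0.6, 20, -14.5],
  ],
)

```text
time: 4.28
tool_pos: [0.5019, 0.0327, 0.0397]
orientation: [[-1.0, -0.025, -0.001], [-0.025, 1.0, -0.0], [0.001, -0.0, -1.0]]
ft_force: [-0.2, -0.9, 0.9]
finger_gap: 0.0699
grasp_force: 0.0
```

```bash
python3 - <<'E'
from h import *
here();go(.5028,.0325,.0365,181.4)
E
```

```text
t 4.28 p [501.9  32.7  39.7] yaw -178.6 gap 69.9 gf 0.0 F [-0.2 -0.9  0.9] q [ -5.   30.9 103.7  -0.   45.4 -96.4]
shift cm [-0.09 -0.02  0.32] turn 0.0 |d| 0.3 q6 end~ -88
```

Emit:
carry_out(
  motion=[
    [7, -0.1, 0, 0.3, 0],
    [7, -0.1, 0, 0.3, 0],
    [3, -0.1, 0, 0.3, 0],
    [3, -0.1, 0, 0.3, 0],
    [3, -0.1, 0, 0.3, 0],
    [3, -0.1, 0, 0.3, 0],
    [3, -0.1, 0, 0.3, 0],
    [3, -0.1, 0, 0.3, 0],
    [3, -0.1, 0, -2, 0],
    [3, -0.1, 0, -5, 0],
  ],
)

```text
time: 5.12
tool_pos: [0.5009, 0.0328, 0.0882]
orientation: [[-1.0, -0.025, -0.006], [-0.025, 1.0, 0.0], [0.006, 0.001, -1.0]]
ft_force: [0.9, -0.1, -0.9]
finger_gap: 0.0429
grasp_force: 30.0
```

```bash
python3 - <<'E'
from h import *
here();go(.44,-.27,.16,155)
E
```

```text
t 5.12 p [500.9  32.8  88.2] yaw -178.6 gap 42.9 gf 30.0 F [ 0.9 -0.1 -0.9] q [ -5.   26.6 101.2  -0.   52.6 -96.4]
shift cm [  6.89 -30.12  -7.16] turn 26.4 |d| 31.7 q6 end~ -97
```

Emit:
carry_out(
  motion=[
    [3, 0, 0, -3, 0],
    [3, 3, -8, -7, 0],
    [3, 9.1, -31.9, -7, 0],
    [3, 9.1, -31.9, -7, 0],
    [3, 9.1, -31.9, -7, 0],
    [3, 9.1, -31.9, -7, 0],
    [3, 9.1, -31.9, -7, 0],
    [3, 9.1, -31.9, -7, 0],
    [3, 9.1, -31.9, -7, 0],
    [3, 9.1, -31.9, -7, 0],
  ],
)

```text
time: 5.95
tool_pos: [0.4185, -0.2949, 0.1602]
orientation: [[-1.0, -0.02, 0.001], [-0.02, 1.0, -0.004], [-0.001, -0.004, -1.0]]
ft_force: [-0.6, -0.3, -0.1]
finger_gap: 0.0427
grasp_force: 30.1
```

Emit:
carry_out(
  motion=[
    [3, 0, 0, 4, 0],
    [3, 0, 0, 8, 0],
    [3, 0, 0, 12, 0],
    [3, 0, 0, 14, 0],
    [3, 0, 0, 14, 0],
    [7, 0, 0, 14, 0],
    [7, 0, 0, 14, 0],
    [7, 0, 0, 14, 0],
    [7, 0, 0, 7, 0],
    [7, 0, 0, 0, 0],
  ],
)

```text
time: 6.78
tool_pos: [0.419, -0.2876, 0.1036]
orientation: [[-1.0, -0.025, -0.003], [-0.025, 1.0, 0.002], [0.003, 0.003, -1.0]]
ft_force: [1.7, -0.8, -0.3]
finger_gap: 0.0686
grasp_force: 0.0
```

```bash
python3 - <<'E'
from h import *
here();snap("top");cal=get_calibration("top")
for q,z in(("spent",.01),("backing",.008),("coupon0",.005),("tray",.028)):
    for m in models.masks_of("top",q)[:5]:
      if m["confidence"]>.3:print(q,round(m["confidence"],2),np.round(np.array(m["centre"])*[512,384]),m["mask"].sum(),*rect(m["mask"],cal,z))
go(.49,.30,.30,169)
E
```

```text
t 6.78 p [ 419.  -287.6  103.6] yaw -178.6 gap 68.6 gf 0.0 F [ 1.7 -0.8 -0.3] q [ -43.1   25.8   99.4   -0.    55.  -134.5]
backing 0.93 [138. 205.] 393 [554.5 355.9] 20.0 83.2 61.9
coupon0 0.75 [170. 241.] 202 [415.5 244. ] -6.3 56.9 42.8
coupon0 0.64 [171. 173.] 249 [655.6 240.4] -1.2 67.0 50.9
coupon0 0.56 [136. 238.] 196 [430.6 353.4] 13.0 56.5 43.2
coupon0 0.5 [173. 207.] 233 [535.5 225.2] 15.0 63.3 49.4
tray 0.76 [316. 216.] 227 [ 496.8 -262.6] 87.1 66.2 38.9
tray 0.67 [365. 189.] 216 [ 587.1 -443.1] -10.3 107.3 26.1
shift cm [ -8.5   58.63 -19.66] turn 12.4 |d| 62.4 q6 end~ -48
```

```bash
python3 - <<'E'
from h import *
go(.45,.0,.30,181.4);go(.50,.33,.25,200,(.45,0,.30,181.4))
E
```

```text
shift cm [ -3.75  28.74 -19.61] turn 0.0 |d| 35.0 q6 end~ -91
shift cm [-5.8  32.87  5.  ] turn -18.6 |d| 33.7 q6 end~ -77
```

Emit:
carry_out(
  motion=[
    [9, 0, 0, -10, 0],
    [9, 0, 0, -15, 0],
    [9, 0, 0, -19.6, 0],
    [9, -3.8, 28.7, -19.6, 0],
    [9, -3.8, 28.7, -19.6, 0],
    [9, -3.8, 28.7, -19.6, 0],
    [9, -3.8, 28.7, -19.6, 0],
    [9, -3.8, 28.7, -19.6, 0],
    [9, -3.8, 28.7, -19.6, 0],
    [9, -3.8, 28.7, -19.6, 0],
  ],
)

```text
time: 7.87
tool_pos: [0.4492, -0.0048, 0.2971]
orientation: [[-1.0, -0.025, -0.002], [-0.025, 1.0, 0.0], [0.002, 0.0, -1.0]]
ft_force: [1.2, -0.2, -0.6]
finger_gap: 0.0904
grasp_force: 0.0
```

Emit:
carry_out(
  motion=[
    [9, -5.8, 32.9, 5, -18.6],
    [9, -5.8, 32.9, 5, -18.6],
    [9, -5.8, 32.9, 5, -18.6],
    [9, -5.8, 32.9, 5, -18.6],
    [9, -5.8, 32.9, 5, -18.6],
    [9, -5.8, 32.9, 5, -18.6],
    [9, -5.8, 32.9, 5, -18.6],
    [9, -5.8, 32.9, 5, -18.6],
    [9, -5.8, 32.9, 5, -18.6],
    [9, -5.8, 32.9, 5, -18.6],
  ],
)

```text
time: 8.7
tool_pos: [0.4986, 0.3255, 0.2449]
orientation: [[-0.938, -0.346, -0.004], [-0.346, 0.938, -0.002], [0.004, -0.0, -1.0]]
ft_force: [0.2, -0.4, -0.3]
finger_gap: 0.0903
grasp_force: 0.0
```

```bash
cat >> h.py <<'E'
def see(cam,qs,minc=.3):
    cal=get_calibration(cam)
    for q,z in qs:
        for m in models.masks_of(cam,q)[:5]:
            if m["confidence"]>minc: print(q,round(m["confidence"],2),np.round(np.array(m["centre"])*[512,384]),m["mask"].sum(),*rect(m["mask"],cal,z))
E
python3 - <<'E'
from h import *
here();snap("wrist","w3.png");see("wrist",(("backing",.008),("coupon0",.005)))
snap("top");see("top",(("spent",.01),("tray",.028)))
E
```

```text
t 8.7 p [498.6 325.5 244.9] yaw -159.8 gap 90.3 gf 0.0 F [ 0.2 -0.4 -0.3] q [ 25.8  26.6  73.6   0.   80.1 -84.5]
backing 0.61 [263. 202.] 1829 [556.4 354.1] 20.3 81.1 58.6
coupon0 0.8 [189. 166.] 1126 [538.8 226. ] 15.1 62.0 43.2
coupon0 0.66 [187. 225.] 163 [640.2 258.6] 15.9 31.9 11.3
coupon0 0.62 [292. 127.] 1248 [432.8 353.7] 13.0 59.3 43.9
spent 0.66 [323. 238.] 209 [ 417.  -288.7] -1.2 55.6 44.6
tray 0.74 [331. 237.] 1897 [ 416.9 -290.9] -11.7 169.5 154.9
```

View pics/w3.png

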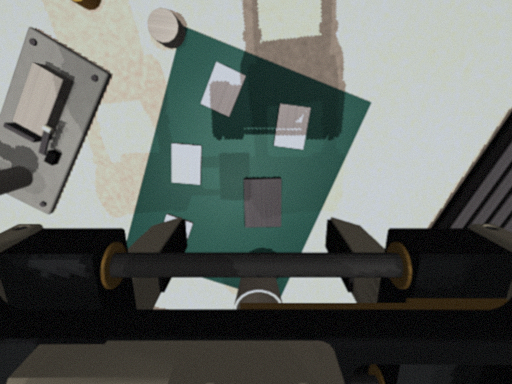

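Spent coupon is in the tray. The plate is clear at (263,202), with loose coupons at (189,166), (292,127) and (223,88). Next I grasp the plate.

```bash
python3 - <<'E'
from h import *
here();go(.5564,.3541,.003,200.3)
E
```

```text
t 9.0 p [500.  322.2 248. ] yaw -160.1 gap 89.5 gf 0.0 F [0.7 0.3 0.1] q [ 25.4  26.2  73.6  -0.   80.1 -84.5]
shift cm [-6.38  1.08 24.51] turn -0.4 |d| 25.3 q6 end~ -78
```

```bash
sed -i 's/^def see(cam,qs,minc=.3):/def see(cam,qs,minc=.3,f=None):/; s/^    cal=get_calibration(cam)$/    cal=get_calibration(cam);snap(cam,f)/' h.py
python3 - <<'E'
from h import *
here();see("wrist",(("backing",.008),("coupon0",.005)));here();go(.5564,.3541,.003,200.3)
E
```

```text
t 9.0 p [500.  322.2 248. ] yaw -160.1 gap 89.5 gf 0.0 F [0.7 0.3 0.1] q [ 25.4  26.2  73.6  -0.   80.1 -84.5]
backing 0.83 [264. 198.] 1819 [555.1 356.3] 21.3 81.4 57.8
coupon0 0.92 [225.  86.] 1385 [418.7 245.2] -5.3 59.8 44.4
coupon0 0.86 [189. 165.] 1164 [537.8 227.2] 18.5 61.7 45.1
coupon0 0.63 [292. 122.] 1295 [432.6 355. ] 12.7 60.5 46.0
coupon0 0.54 [189. 225.] 183 [642.6 259.1] 24.9 41.3 16.6
t 9.15 p [500.  322.7 248. ] yaw -160.0 gap 89.6 gf 0.0 F [ 0.4 -0.5  0.2] q [ 25.5  26.3  73.6  -0.   80.1 -84.5]
shift cm [-6.36  1.03 24.51] turn -0.3 |d| 25.3 q6 end~ -78
```

Emit:
carry_out(
  motion=[
    [8.5, -6.3, 1.2, 8, -0.8],
    [8.5, -6.3, 1.2, 12, -0.8],
    [8.5, -6.3, 1.2, 16, -0.8],
    [8.5, -6.3, 1.2, 20, -0.8],
    [8.5, -6.3, 1.2, 23, -0.8],
    [8.5, -6.3, 1.2, 23.5, -0.8],
    [8.5, -6.3, 1.2, 24, -0.8],
    [8.5, -6.3, 1.2, 24, -0.8],
  ],
)

```text
time: 9.82
tool_pos: [0.5539, 0.3555, 0.0058]
orientation: [[-0.935, -0.355, -0.004], [-0.355, 0.935, -0.002], [0.004, -0.001, -1.0]]
ft_force: [0.6, 0.5, 0.8]
finger_gap: 0.0852
grasp_force: 0.0
```

```bash
python3 - <<'E'
from h import *
here();go(.5555,.3552,.002,200.8)
E
```

```text
t 9.82 p [553.9 355.5   5.8] yaw -159.2 gap 85.2 gf 0.0 F [0.6 0.5 0.8] q [ 26.   46.2  77.6  -0.   56.5 -84.8]
shift cm [-0.14 -0.08  0.38] turn 0.0 |d| 0.4 q6 end~ -78
```

Emit:
carry_out(
  motion=[
    [8.5, -0.1, 0, 0.3, 0],
    [8.5, -0.1, 0, 0.3, 0],
    [5, -0.1, 0, 0.3, 0],
    [5, -0.1, 0, 0.3, 0],
    [5, -0.1, 0, 0.3, 0],
    [5, -0.1, 0, 0.3, 0],
    [5, -0.1, 0, 0.3, 0],
    [5, -0.1, 0, 0.3, 0],
    [5, -0.1, 0, -1, 0],
    [5, -0.1, 0, -3, 0],
  ],
)

```text
time: 10.65
tool_pos: [0.5538, 0.3557, 0.0355]
orientation: [[-0.935, -0.356, -0.006], [-0.356, 0.935, -0.003], [0.006, -0.001, -1.0]]
ft_force: [-0.3, -0.2, -3.6]
finger_gap: 0.057
grasp_force: 30.0
```

```bash
python3 - <<'E'
from h import *
here();go(.5157,.0285,.16,168.9)
E
```

```text
t 10.65 p [553.8 355.7  35.5] yaw -159.2 gap 57.0 gf 30.0 F [-0.3 -0.2 -3.6] q [ 26.1  44.1  76.4  -0.   59.9 -84.8]
shift cm [ 15.28 -29.24 -12.33] turn 31.9 |d| 35.2 q6 end~ -76
```

Emit:
carry_out(
  motion=[
    [5, 0, 0, -5, 0],
    [5, 0, 0, -9, 5],
    [5, 15.3, -29.2, -10, 31.9],
    [5, 15.3, -29.2, -10, 31.9],
    [5, 15.3, -29.2, -10, 31.9],
    [5, 15.3, -29.2, -10, 31.9],
    [5, 15.3, -29.2, -10, 31.9],
    [5, 15.3, -29.2, -10, 31.9],
    [5, 15.3, -29.2, -10, 31.9],
    [5, 15.3, -29.2, -10, 31.9],
  ],
)

```text
time: 11.48
tool_pos: [0.5156, 0.0273, 0.1381]
orientation: [[-0.981, 0.192, -0.0], [0.192, 0.981, -0.0], [0.0, -0.0, -1.0]]
ft_force: [0.3, -0.9, -2.6]
finger_gap: 0.0568
grasp_force: 30.0
```

Emit:
carry_out(
  motion=[
    [5, 0, 0, 2, 0],
    [5, 0, 0, 4, 0],
    [5, 0, 0, 6, 0],
    [5, 0, 0, 7, 0],
    [5, 0, 0, 7, 0],
    [5, 0, 0, 7, 0],
  ],
)

```text
time: 11.98
tool_pos: [0.5165, 0.0295, 0.0677]
orientation: [[-0.981, 0.192, -0.001], [0.192, 0.981, -0.0], [0.001, -0.0, -1.0]]
ft_force: [0.5, -0.1, -2.7]
finger_gap: 0.0572
grasp_force: 30.0
```

```bash
python3 - <<'E'
from h import *
here();go(.5157,.0285,.037,168.9)
cal=get_calibration("wrist");im=snap("wrist");cv2.imwrite("pics/w4.png",cv2.resize(im[90:290,130:390],None,fx=3,fy=3)[:,:,::-1])
E
```

```text
t 11.98 p [516.5  29.5  67.7] yaw 169.0 gap 57.2 gf 30.0 F [ 0.5 -0.1 -2.7] q [ -5.2  29.5 100.1  -0.   50.4 -84.2]
shift cm [ 0.06 -0.12  3.07] turn 0.1 |d| 3.1 q6 end~ -76
```

View pics/w4.png

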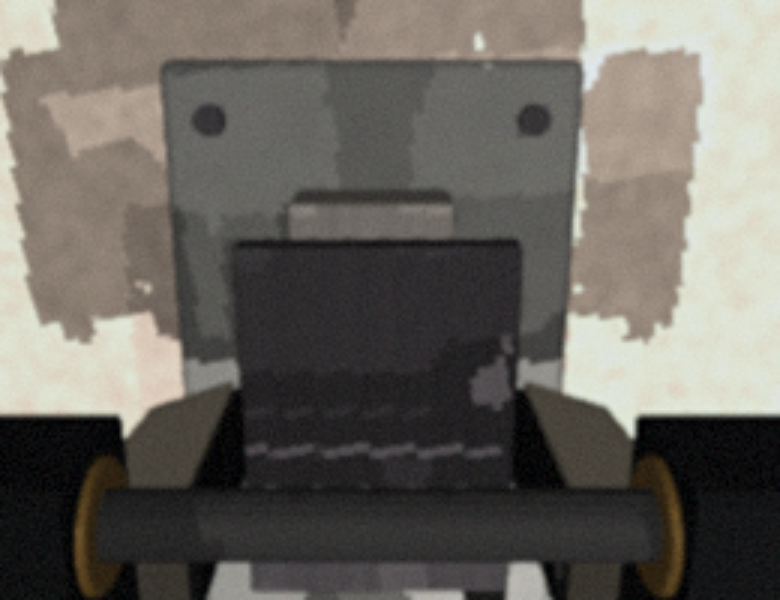

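The plate is held level and parallel to the base: its near edge runs (236–520, 242) and the anvil's near edge (290–453, 203). I'll convert these points to positions before lowering.

```bash
python3 - <<'E'
from h import *
cal=get_calibration("wrist")
P=lambda p,z:at(cal,(130+p[0]/3-1/3,90+p[1]/3-1/3),z)[:2]*1000
R=lambda a:np.array([[np.cos(a),-np.sin(a)],[np.sin(a),np.cos(a)]])
def seg(n,a,b,z):
    a,b=P(a,z),P(b,z);print(n,a,b,"mid",(a+b)/2,"len",np.hypot(*(b-a)),"ang",np.degrees(np.arctan2(*(b-a)[::-1]))-90)
    return (a+b)/2
A=R(np.radians(-11.1))
m=seg("base",(163,66),(581,64),.012);print("nest",m+A@[75,0])
m=seg("anvil",(290,205),(453,204),.035);print("nest",m+A@[42,0])
m=seg("plate",(236,244),(520,242),.0735);print("plate c",m+A@[40,0])
E
```

```text
base [434.01751816 -10.50995373] [454.05229485  94.55080666] mid [444.0349065   42.02042647] len 106.95398846712013 ang -10.796508447710849
nest [517.6318563   27.58127898]
anvil [471.72346559  16.69077294] [478.98725782  55.12499273] mid [475.3553617   35.90788283] len 39.1145999348845 ang -10.70226123098493
nest [516.56965359  27.82196024]
plate [471.24589877  10.21089592] [481.44052595  64.45688093] mid [476.34321236  37.33388843] len 55.19562765497221 ang -10.643636707040386
plate c [515.59491892  29.63300976]
```

Emit:
carry_out(
  motion=[
    [5, 0, -0.12, 0.5, 0],
    [5, 0, -0.12, 1, 0],
    [5, 0, -0.12, 1.5, 0],
    [5, 0, -0.12, 2, 0],
    [5, 0, -0.12, 2.5, 0],
    [5, 0, -0.12, 2.8, 0],
    [5, 0, -0.12, 3.0, 0],
    [5, 0, -0.12, 3.0, 0],
    [5, 0, -0.12, 3.0, 0],
  ],
)

```text
time: 12.78
tool_pos: [0.5164, 0.0282, 0.0397]
orientation: [[-0.981, 0.191, 0.001], [0.191, 0.981, -0.0], [-0.001, -0.0, -1.0]]
ft_force: [-7.6, 0.5, 21.8]
finger_gap: 0.0575
grasp_force: 30.0
```

Emit:
carry_out(
  motion=[
    [5, 0, 0, -0.1, 0],
    [5, 0, 0, -0.1, 0],
    [8, 0, 0, -0.1, 0],
    [8, 0, 0, -0.1, 0],
    [8, 0, 0, -0.1, 0],
    [8, 0, 0, -4, 0],
    [8, 0, 0, -8, 0],
    [8, 2, 0, -12, 0],
    [8, 4, 0, -15, 0],
    [8, 4, 0, -15, 0],
  ],
)

```text
time: 13.62
tool_pos: [0.4775, 0.0364, 0.1934]
orientation: [[-0.981, 0.191, 0.009], [0.191, 0.982, -0.001], [-0.009, 0.001, -1.0]]
ft_force: [0.8, 0.2, -0.5]
finger_gap: 0.0801
grasp_force: 0.0
```

```bash
python3 - <<'E'
from h import *
here();cal=get_calibration("wrist");im=snap("wrist");cv2.imwrite("pics/w5.png",cv2.resize(im[90:290,130:390],None,fx=3,fy=3)[:,:,::-1])
for q,z in (("backing",.043),("switch",.04)):
  for m in models.masks_of("wrist",q)[:2]: print(q,round(m["confidence"],2),np.array(m["centre"])*[512,384],rect(m["mask"],cal,z))
E
```

```text
t 13.62 p [477.5  36.4 193.4] yaw 169.0 gap 80.1 gf 0.0 F [ 0.8  0.2 -0.5] q [ -4.8  16.3  97.7   0.   65.4 -83.8]
```

View pics/w5.png

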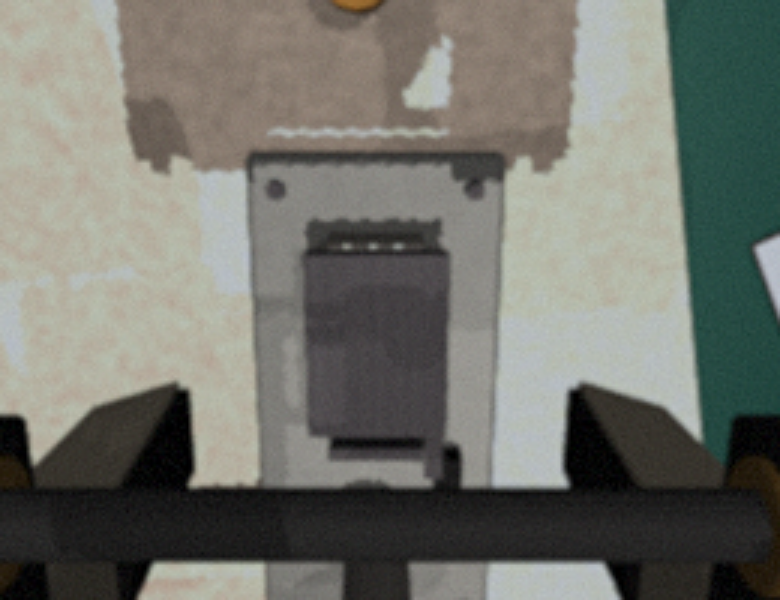

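```bash
python3 - <<'E'
from h import *
cal=get_calibration("wrist")
P=lambda p,z:at(cal,(130+p[0]/3-1/3,90+p[1]/3-1/3),z)[:2]*1000
C=np.array([P(p,.043) for p in ((304,253),(449,251),(444,433),(310,436))]);print(C,C.mean(0))
for i in range(4): d=C[(i+1)%4]-C[i];print(np.hypot(*d),np.degrees(np.arctan2(d[1],d[0])))
S=np.array([P(p,.046) for p in ((330,440),(425,438))]);print("stop near edge",S.mean(0),S.mean(0)-44*np.array([.982,-.189]))
b=np.array([P(p,.012) for p in ((249,160),(504,158))]);print(b.mean(0)+75*np.array([.982,-.189]))
here();see("wrist",[("coupon0",.005)]);snap("top");see("top",[("backing",.043),("coupon0",.005)])
E
```

```text
[[468.14337399   8.24291806]
 [478.11378163  63.28855245]
 [553.75951224  48.32222718]
 [544.46553237  -6.26130809]] [511.12055006  28.3980974 ]
55.94131652502561 79.73333448582176
77.1120447893578 -11.191302598451793
55.36912844400734 -99.66312214373093
77.68812286757552 169.23984763495343
stop near edge [549.68716853  21.14203989] [506.47916853  29.45803989]
[515.50211873  27.64308469]
t 13.77 p [477.2  35.9 187.4] yaw 168.9 gap 79.8 gf 0.0 F [-0.5  0.5 -0.2] q [ -4.9  16.9  97.9  -0.   65.1 -83.8]
coupon0 0.98 [423.  86.] 2033 [418.  244.9] -4.0 61.6 45.4
coupon0 0.86 [503.  87.] 959 [434.2 339.5] 4.3 62.3 23.3
coupon0 0.64 [406. 189.] 1569 [537.5 226. ] 16.4 63.1 46.1
coupon0 0.7 [168. 240.] 219 [418.3 244.3] -1.3 62.5 45.1
coupon0 0.68 [138. 236.] 222 [430.2 353.8] 11.5 59.6 44.8
coupon0 0.51 [174. 208.] 245 [535.7 224.4] 14.8 65.2 51.1
```

```bash
python3 - <<'E'
from h import *
here();cal=get_calibration("wrist");im=snap("wrist");here();cv2.imwrite("pics/w6.png",cv2.resize(im[160:260,210:310],None,fx=6,fy=6,interpolation=cv2.INTER_CUBIC)[:,:,::-1])
for q,z in (("backing",.043),("switch",.04)):
  for m in models.masks_of("wrist",q)[:2]: print(q,round(m["confidence"],2),np.array(m["centre"])*[512,384],rect(m["mask"],cal,z))
E
```

```text
t 14.07 p [477.   35.8 186.3] yaw 168.9 gap 80.0 gf 0.0 F [-0.5 -1.  -0.8] q [ -4.9  17.1  97.9  -0.   65.1 -83.8]
t 14.12 p [477.   35.8 186.6] yaw 168.9 gap 79.8 gf 0.0 F [ 0.1 -0.4 -0.6] q [ -4.9  17.   97.9  -0.   65.2 -83.8]
backing 0.73 [256.3072 204.096 ] (array([515. ,  27.8]), -11.1, 79.2, 58.1)
backing 0.58 [ 10.0864 175.9872] (array([ 421.6, -238.3]), -26.1, 62.7, 29.2)
```

View pics/w6.png

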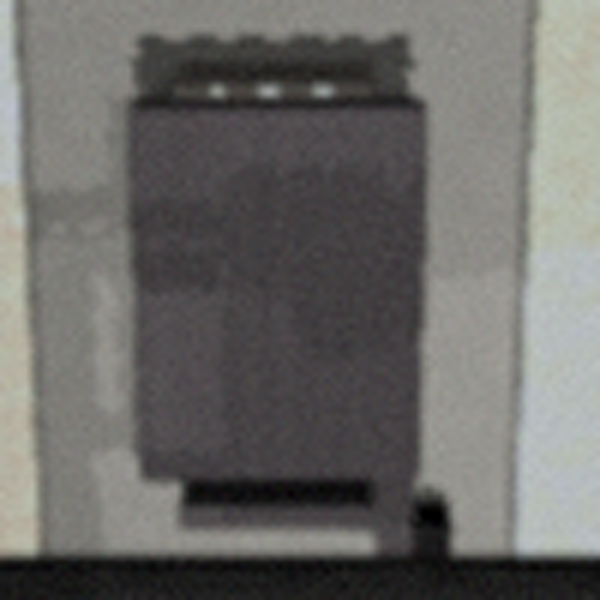

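The plate is flat on the anvil, centred at (515,28) and turned −11.1°. A 4 mm gap to the stop is visible at rows 480–505, and the lever is under the plate. Now coupon A.

```bash
python3 - <<'E'
from h import *
go(.4183,.2449,.06,176);go(.4183,.2449,.0015,176)
E
```

```text
shift cm [ 9.77 19.39 12.7 ] turn -7.1 |d| 25.2 q6 end~ -56
shift cm [ 9.77 19.39 18.55] turn -7.1 |d| 28.6 q6 end~ -56
```

Emit:
carry_out(
  motion=[
    [6.5, 9.8, 19.4, -2, -7.1],
    [6.5, 9.8, 19.4, -2, -7.1],
    [6.5, 9.8, 19.4, -2, -7.1],
    [6.5, 9.8, 19.4, 0, -7.1],
    [6.5, 9.8, 19.4, 2, -7.1],
    [6.5, 9.8, 19.4, 4, -7.1],
    [6.5, 9.8, 19.4, 8, -7.1],
    [6.5, 9.8, 19.4, 12, -7.1],
    [6.5, 9.8, 19.4, 14, -7.1],
    [6.5, 9.8, 19.4, 14, -7.1],
  ],
)

```text
time: 15.05
tool_pos: [0.4152, 0.2441, 0.0434]
orientation: [[-0.998, 0.069, -0.008], [0.069, 0.998, -0.003], [0.008, -0.004, -1.0]]
ft_force: [-0.6, 0.4, -0.5]
finger_gap: 0.0652
grasp_force: 0.0
```

```bash
python3 - <<'E'
from h import *
here();cal=get_calibration("wrist");snap("wrist")
for m in models.masks_of("wrist","coupon0")[:2]: print(round(m["confidence"],2),np.array(m["centre"])*[512,384],rect(m["mask"],cal,.005))
here();go(.4183,.2449,.0015,176)
E
```

```text
t 15.05 p [415.2 244.1  43.4] yaw 176.1 gap 65.2 gf 0.0 F [-0.6  0.4 -0.5] q [ 21.3  29.1 106.5  -0.   44.9 -64.7]
0.79 [398.4896 203.9808] (array([422.3, 353. ]), -77.4, 46.1, 44.8)
0.56 [260.4032 210.5088] (array([418.1, 245.6]), -4.2, 61.3, 43.9)
t 15.15 p [418.3 245.2  47.5] yaw 176.0 gap 65.1 gf 0.0 F [-0.1 -0.6  0.4] q [ 21.3  28.7 106.2  -0.   45.1 -64.7]
shift cm [-0.01 -0.02  4.6 ] turn 0.0 |d| 4.6 q6 end~ -56
```

Emit:
carry_out(
  motion=[
    [6.5, 0, 0, 3.5, 0],
    [6.5, 0, 0, 4.4, 0],
    [6.5, 0, 0, 4.4, 0],
    [3, 0, 0, 4.4, 0],
    [3, 0, 0, 4.4, 0],
    [3, 0, 0, 4.4, 0],
    [3, 0, 0, 4.4, 0],
    [3, 0, 0, 4.4, 0],
    [3, 0, 0, 2, 0],
    [3, 0, 0, -2, 0],
  ],
)

```text
time: 15.98
tool_pos: [0.4159, 0.2441, 0.066]
orientation: [[-0.998, 0.069, -0.007], [0.069, 0.998, -0.003], [0.006, -0.003, -1.0]]
ft_force: [1.1, -0.1, 1.1]
finger_gap: 0.0305
grasp_force: 0.0
```

```bash
python3 - <<'E'
from h import *
here();go(.5152,.028,.12,168.9);go(.5152,.028,.0455,168.9)
E
```

```text
t 15.98 p [415.9 244.1  66. ] yaw 176.0 gap 30.5 gf 0.0 F [ 1.1 -0.1  1.1] q [ 21.3  26.9 105.4  -0.   48.  -64.7]
shift cm [-11.37 -20.89  -5.41] turn 7.1 |d| 24.4 q6 end~ -76
shift cm [-11.41 -20.87   2.04] turn 7.1 |d| 23.9 q6 end~ -76
```

Emit:
carry_out(
  motion=[
    [6.5, 0, 0, 0, 0],
    [6.5, 0, 0, 0, 0],
    [6.5, 0, 0, 0, 0],
    [6.5, 0, 0, 0, 0],
    [6.5, 0, 0, 0, 0],
  ],
)

```text
time: 16.4
tool_pos: [0.4175, 0.2448, 0.0666]
orientation: [[-0.998, 0.069, -0.002], [0.069, 0.998, -0.001], [0.002, -0.001, -1.0]]
ft_force: [-0.5, 0.1, 0.2]
finger_gap: 0.0589
grasp_force: 0.0
```

```bash
python3 - <<'E'
from h import *
here();cal=get_calibration("wrist");snap("wrist")
for m in models.masks_of("wrist","coupon0")[:3]: print(round(m["confidence"],2),np.array(m["centre"])*[512,384],rect(m["mask"],cal,.005))
here();go(.4183,.2449,.0005,176);snap("top");see("top",[("coupon0",.005)])
E
```

```text
t 16.4 p [417.5 244.8  66.6] yaw 176.0 gap 58.9 gf 0.0 F [-0.5  0.1  0.2] q [ 21.3  26.9 105.4  -0.   47.9 -64.7]
0.94 [243.4048 295.7184] (array([510.3, 222.7]), 86.1, 46.7, 20.4)
0.92 [259.2768 196.3008] (array([418., 245.]), -3.9, 60.4, 44.1)
0.76 [384.7168 202.0992] (array([429.1, 354.4]), 12.3, 57.7, 45.8)
t 16.5 p [417.7 244.9  66.6] yaw 176.0 gap 63.7 gf 0.0 F [ 0.1 -0.3 -0.3] q [ 21.3  26.9 105.4  -0.   47.9 -64.7]
shift cm [-0.07  0.01  6.61] turn 0.0 |d| 6.6 q6 end~ -56
coupon0 0.77 [169. 174.] 215 [655.5 240.4] 0.8 60.8 43.3
coupon0 0.54 [178. 207.] 182 [536.3 226.2] 13.2 57.1 41.7
```

Emit:
carry_out(
  motion=[
    [6.5, -0.05, 0, 3, 0],
    [6.5, -0.05, 0, 5.5, 0],
    [6.5, -0.05, 0, 6.3, 0],
    [6.5, -0.05, 0, 6.5, 0],
    [6.5, -0.05, 0, 6.5, 0],
    [6.5, -0.05, 0, 6.5, 0],
  ],
)

```text
time: 17.15
tool_pos: [0.4194, 0.2453, 0.0033]
orientation: [[-0.998, 0.069, 0.001], [0.069, 0.998, 0.0], [-0.001, 0.001, -1.0]]
ft_force: [0.8, -0.2, 0.1]
finger_gap: 0.0648
grasp_force: 0.0
```

Emit:
carry_out(
  motion=[
    [6.5, 0, 0, 0.2, 0],
    [6.5, 0, 0, 0.2, 0],
    [3, 0, 0, 0.2, 0],
    [3, 0, 0, 0.2, 0],
    [3, 0, 0, 0.2, 0],
    [3, 0, 0, 0.2, 0],
    [3, 0, 0, 0.2, 0],
    [3, 0, 0, 0.2, 0],
    [3, 0, 0, 0.2, 0],
    [3, 0, 0, 0.2, 0],
  ],
)

```text
time: 17.98
tool_pos: [0.4188, 0.2451, 0.0007]
orientation: [[-0.998, 0.069, 0.0], [0.069, 0.998, 0.0], [-0.0, 0.0, -1.0]]
ft_force: [-0.8, 1.0, 3.3]
finger_gap: 0.0436
grasp_force: 30.0
```

```bash
python3 - <<'E'
from h import *
go(.5154,.028,.12,168.9)
E
```

```text
shift cm [-11.14 -20.99 -11.93] turn 7.1 |d| 26.6 q6 end~ -76
```

Emit:
carry_out(
  motion=[
    [3, 0, 0, -3, 0],
    [3, 0, 0, -7, 0],
    [3, 0, 0, -10, 0],
    [3, -5, -10, -12, 0],
    [3, -11.2, -20.9, -12, 7.1],
    [3, -11.2, -20.9, -12, 7.1],
    [3, -11.2, -20.9, -12, 7.1],
    [3, -11.2, -20.9, -12, 7.1],
    [3, -11.2, -20.9, -12, 7.1],
    [3, -11.2, -20.9, -12, 7.1],
  ],
)

```text
time: 18.82
tool_pos: [0.5185, 0.0238, 0.1207]
orientation: [[-0.98, 0.197, 0.003], [0.197, 0.98, -0.002], [-0.003, -0.001, -1.0]]
ft_force: [0.1, -0.5, -0.9]
finger_gap: 0.0432
grasp_force: 30.0
```

Emit:
carry_out(
  motion=[
    [3, 0, 0, 2, 0],
    [3, 0, 0, 4, 0],
    [3, 0, 0, 5, 0],
    [3, 0, 0, 5, 0],
    [3, 0, 0, 5, 0],
  ],
)

```text
time: 19.23
tool_pos: [0.5155, 0.0293, 0.0703]
orientation: [[-0.982, 0.191, -0.001], [0.191, 0.982, 0.0], [0.001, -0.0, -1.0]]
ft_force: [-0.2, -0.7, 0.1]
finger_gap: 0.043
grasp_force: 30.0
```

```bash
python3 - <<'E'
from h import *
here();go(.5154,.028,.0445,168.9)
E
```

```text
t 19.23 p [515.5  29.3  70.3] yaw 169.0 gap 43.0 gf 30.0 F [-0.2 -0.7  0.1] q [ -5.3  29.2 100.1  -0.   50.8 -84.2]
shift cm [-0.01 -0.13  2.58] turn 0.1 |d| 2.6 q6 end~ -76
```

Emit:
carry_out(
  motion=[
    [3, 0, -0.1, 1.5, 0],
    [3, 0, -0.1, 2.3, 0],
    [3, 0, -0.1, 2.5, 0],
    [3, 0, -0.1, 2.5, 0],
    [3, 0, -0.1, 2.5, 0],
    [3, 0, -0.1, 2.5, 0],
  ],
)

```text
time: 19.73
tool_pos: [0.5162, 0.0279, 0.0462]
orientation: [[-0.981, 0.192, 0.001], [0.192, 0.981, -0.0], [-0.001, 0.0, -1.0]]
ft_force: [-0.4, 0.1, -0.9]
finger_gap: 0.0427
grasp_force: 30.0
```

Emit:
carry_out(
  motion=[
    [6.5, 0, 0, 0, 0],
    [6.5, 0, 0, 0, 0],
    [6.5, 0, 0, 0, 0],
    [6.5, 0, 0, -3, 0],
    [6.5, 0, 0, -7, 0],
    [6.5, 2, 0, -11, 0],
    [6.5, 4, 0, -14, 0],
    [6.5, 4, 0, -14, 0],
    [6.5, 4, 0, -14, 0],
    [6.5, 4, 0, -14, 0],
  ],
)

```text
time: 20.57
tool_pos: [0.4765, 0.0355, 0.1853]
orientation: [[-0.981, 0.192, 0.0], [0.192, 0.981, -0.0], [-0.0, -0.0, -1.0]]
ft_force: [0.4, 0.7, 0.0]
finger_gap: 0.0652
grasp_force: 0.0
```

```bash
python3 - <<'E'
from h import *
here();camera("top");camera("top");cal=get_calibration("wrist");im=snap("wrist")
cv2.imwrite("pics/w7.png",cv2.resize(im[90:290,130:390],None,fx=3,fy=3)[:,:,::-1])
for q,z in (("backing",.043),("coupon0",.048)):
  for m in models.masks_of("wrist",q)[:3]: print(q,round(m["confidence"],2),np.array(m["centre"])*[512,384],rect(m["mask"],cal,z),rect(m["mask"],cal,.005))
here()
see("top",[("coupon0",.005)]);go(.5369,.2259,.05,195.5)
E
```

```text
t 20.57 p [476.5  35.5 185.3] yaw 168.9 gap 65.2 gf 0.0 F [0.4 0.7 0. ] q [ -4.9  17.   98.2  -0.   64.8 -83.9]
backing 0.89 [261.7856 185.8944] (array([515.7,  28.5]), -10.9, 82.7, 59.2) (array([530.2,  25.7]), -10.9, 93.2, 66.8)
coupon0 0.75 [409.9072 187.6992] (array([520.2, 204.1]), 16.5, 53.7, 39.0) (array([537.5, 226.6]), 16.5, 61.6, 44.7)
coupon0 0.68 [259.1232 210.5088] (array([515.4,  27.4]), -11.1, 59.0, 43.8) (array([532. ,  24.1]), -11.1, 67.7, 50.2)
coupon0 0.56 [502.9888  81.984 ] (array([430. , 301.1]), 4.1, 53.9, 18.3) (array([434.1, 337.8]), 4.1, 61.8, 20.9)
t 20.82 p [476.3  35.4 184.2] yaw 168.9 gap 64.8 gf 0.0 F [-0.2  0.7  0.2] q [ -4.9  17.1  98.2  -0.   64.8 -83.9]
coupon0 0.69 [172. 174.] 207 [655.5 240.4] 0.8 60.6 43.3
coupon0 0.65 [135. 240.] 214 [429.3 353.4] 11.6 60.8 44.1
coupon0 0.53 [175. 207.] 212 [535.9 226. ] 15.6 60.2 45.0
coupon0 0.49 [257. 151.] 426 [767.3 -86.3] -1.8 177.2 40.4
shift cm [-2.3  19.85 13.45] turn -26.6 |d| 24.1 q6 end~ -83
```

View pics/w7.png

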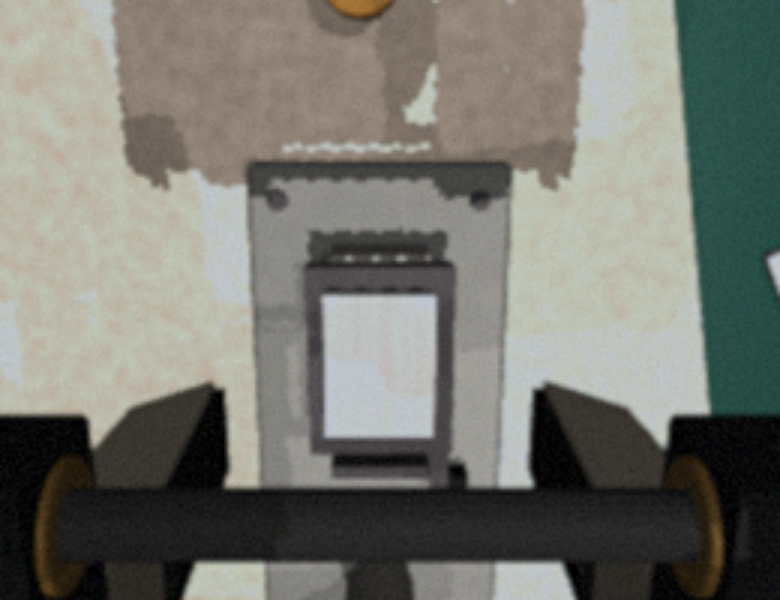

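Coupon A lies centred and square on the plate, spanning crop pixels (320–438, 293–440). Next is coupon B at (537.5, 226.5), turned 16°.

Emit:
carry_out(
  motion=[
    [6.5, -2.4, 19.9, 0, -27],
    [6.5, -2.4, 19.9, 0, -27],
    [6.5, -2.4, 19.9, 0, -27],
    [6.5, -2.4, 19.9, 2, -27],
    [6.5, -2.4, 19.9, 6, -27],
    [6.5, -2.4, 19.9, 10, -27],
    [6.5, -2.4, 19.9, 13, -27],
    [6.5, -2.4, 19.9, 13, -27],
    [6.5, -2.4, 19.9, 13, -27],
    [6.5, -2.4, 19.9, 13, -27],
  ],
)

```text
time: 21.75
tool_pos: [0.5393, 0.2261, 0.057]
orientation: [[-0.962, -0.274, 0.002], [-0.274, 0.962, 0.0], [-0.002, -0.0, -1.0]]
ft_force: [1.0, 0.6, 0.5]
finger_gap: 0.0647
grasp_force: 0.0
```

```bash
cat >> h.py <<'E'
def wl(q="coupon0",z=.005,n=3):
    camera("top");cal=get_calibration("wrist");here();snap("wrist")
    for m in models.masks_of("wrist",q)[:n]: print(round(m["confidence"],2),np.round(np.array(m["centre"])*[512,384]),rect(m["mask"],cal,z))
E
python3 - <<'E'
from h import *
wl();go(.5375,.2265,.0005,196)
E
```

```text
t 21.8 p [540.  226.2  58. ] yaw -164.1 gap 65.2 gf 0.0 F [ 0.1 -0.3  0.5] q [ 15.2  35.8  89.5  -0.   54.5 -90.7]
0.78 [257. 202.] (array([537.6, 226.7]), 15.6, 60.1, 43.9)
0.73 [244. 296.] (array([628.8, 240.4]), -77.7, 44.0, 18.0)
0.59 [458. 114.] (array([432.2, 354. ]), 12.4, 60.3, 47.5)
shift cm [0.27 0.1  5.79] turn -0.1 |d| 5.8 q6 end~ -83
```

Emit:
carry_out(
  motion=[
    [6.5, 0.2, 0.05, 2, 0],
    [6.5, 0.2, 0.05, 4, 0],
    [6.5, 0.2, 0.05, 5, 0],
    [6.5, 0.2, 0.05, 5.2, 0],
    [6.5, 0.2, 0.05, 5.2, 0],
    [6.5, 0.2, 0.05, 5.2, 0],
  ],
)

```text
time: 22.4
tool_pos: [0.5372, 0.2263, 0.0048]
orientation: [[-0.962, -0.274, 0.002], [-0.274, 0.962, 0.0], [-0.002, -0.0, -1.0]]
ft_force: [-0.1, 0.1, 0.5]
finger_gap: 0.0647
grasp_force: 0.0
```

```bash
python3 - <<'E'
from h import *
camera("top");camera("top");here();go(.5375,.2265,.0007,195.7)
E
```

```text
t 22.5 p [537.1 226.3   4.8] yaw -164.1 gap 64.7 gf 0.0 F [0.4 0.4 0.6] q [ 15.3  40.   91.8  -0.   48.  -90.6]
shift cm [-0.04  0.01  0.41] turn 0.2 |d| 0.4 q6 end~ -83
```

Emit:
carry_out(
  motion=[
    [6.5, 0, 0, 0.35, 0],
    [6.5, 0, 0, 0.35, 0],
    [3, 0, 0, 0.35, 0],
    [3, 0, 0, 0.35, 0],
    [3, 0, 0, 0.35, 0],
    [3, 0, 0, 0.35, 0],
    [3, 0, 0, 0.35, 0],
    [3, 0, 0, 0.35, 0],
    [3, 0, 0, 0.35, 0],
    [3, 0, 0, 0.35, 0],
  ],
)

```text
time: 23.33
tool_pos: [0.5364, 0.2263, 0.0003]
orientation: [[-0.962, -0.275, 0.001], [-0.275, 0.962, 0.0], [-0.001, -0.0, -1.0]]
ft_force: [-0.9, -0.2, 5.3]
finger_gap: 0.0435
grasp_force: 30.9
```

```bash
python3 - <<'E'
from h import *
here();go(.5154,.028,.12,168.9)
E
```

```text
t 23.33 p [5.364e+02 2.263e+02 3.000e-01] yaw -164.1 gap 43.5 gf 30.9 F [-0.9 -0.2  5.3] q [ 15.3  40.4  92.   -0.   47.6 -90.6]
shift cm [  7.46 -18.49 -11.98] turn 27.0 |d| 23.3 q6 end~ -76
```

Emit:
carry_out(
  motion=[
    [3, 0, 0, -3, 0],
    [3, 0, 0, -7, 0],
    [3, 0, 0, -10, 0],
    [3, 3, -9, -12, 10],
    [3, 7.4, -18.5, -12, 27],
    [3, 7.4, -18.5, -12, 27],
    [3, 7.4, -18.5, -12, 27],
    [3, 7.4, -18.5, -12, 27],
    [3, 7.4, -18.5, -12, 27],
    [3, 7.4, -18.5, -12, 27],
  ],
)

```text
time: 24.17
tool_pos: [0.5154, 0.0262, 0.1197]
orientation: [[-0.981, 0.196, -0.001], [0.196, 0.981, 0.0], [0.001, -0.0, -1.0]]
ft_force: [-0.2, 0.8, -1.2]
finger_gap: 0.043
grasp_force: 30.0
```

Emit:
carry_out(
  motion=[
    [3, 0, 0, 2, 0],
    [3, 0, 0, 4, 0],
    [3, 0, 0, 5, 0],
    [3, 0, 0, 5, 0],
    [3, 0, 0, 5, 0],
    [3, 0, 0, 5, 0],
  ],
)

```text
time: 24.67
tool_pos: [0.5164, 0.0285, 0.0706]
orientation: [[-0.982, 0.191, 0.001], [0.191, 0.982, -0.0], [-0.001, 0.0, -1.0]]
ft_force: [0.4, 0.2, -0.4]
finger_gap: 0.0433
grasp_force: 30.0
```

```bash
python3 - <<'E'
from h import *
here();go(.5150,.0282,.0495,168.9)
E
```

```text
t 24.67 p [516.4  28.5  70.6] yaw 169.0 gap 43.3 gf 30.0 F [ 0.4  0.2 -0.4] q [ -5.3  29.2 100.1  -0.   50.7 -84.3]
shift cm [ 0.13 -0.05  2.11] turn 0.1 |d| 2.1 q6 end~ -76
```

Emit:
carry_out(
  motion=[
    [3, 0.1, 0, 1.2, 0],
    [3, 0.1, 0, 1.8, 0],
    [3, 0.1, 0, 2.05, 0],
    [3, 0.1, 0, 2.05, 0],
    [3, 0.1, 0, 2.05, 0],
    [3, 0.1, 0, 2.05, 0],
  ],
)

```text
time: 25.17
tool_pos: [0.5152, 0.0281, 0.05]
orientation: [[-0.981, 0.192, 0.001], [0.192, 0.981, -0.0], [-0.001, 0.0, -1.0]]
ft_force: [0.2, -0.9, -0.8]
finger_gap: 0.0431
grasp_force: 30.0
```

Emit:
carry_out(
  motion=[
    [6.5, 0, 0, 0, 0],
    [6.5, 0, 0, 0, 0],
    [6.5, 0, 0, 0, 0],
    [6.5, 0, 0, -3, 0],
    [6.5, 0, 0, -7, 0],
    [6.5, 2, 0, -11, 0],
    [6.5, 4, 0, -14, 0],
    [6.5, 4, 0, -14, 0],
    [6.5, 4, 0, -14, 0],
    [6.5, 4, 0, -14, 0],
  ],
)

```text
time: 26.0
tool_pos: [0.4755, 0.0358, 0.1893]
orientation: [[-0.981, 0.192, 0.0], [0.192, 0.981, -0.0], [-0.0, -0.0, -1.0]]
ft_force: [0.1, 0.4, -0.1]
finger_gap: 0.0647
grasp_force: 0.0
```

```bash
python3 - <<'E'
from h import *
camera("top");wl("coupon0",.053);wl("backing",.043,1)
see("top",[("coupon0",.005)]);here();go(.4315,.354,.055,192.5)
E
```

```text
t 26.1 p [475.3  35.7 188.2] yaw 168.9 gap 64.8 gf 0.0 F [-0.1  0.8 -0. ] q [ -4.9  16.8  98.   -0.   65.4 -83.8]
0.73 [259. 212.] (array([516. ,  27.4]), -10.4, 60.8, 43.2)
0.7 [501.  82.] (array([429. , 299.1]), 4.1, 52.9, 21.1)
0.66 [249. 188.] (array([488.3,  49.4]), 78.9, 2.3, 0.0)
t 26.25 p [475.4  35.7 188.2] yaw 168.9 gap 65.2 gf 0.0 F [-0.1  0.2 -0.3] q [ -4.9  16.8  98.   -0.   65.4 -83.8]
0.58 [259. 184.] (array([515.5,  27.9]), -11.1, 79.9, 57.7)
coupon0 0.79 [170. 172.] 226 [654.1 242.1] 0.8 63.8 46.9
coupon0 0.6 [135. 238.] 217 [430.1 353.4] 14.6 61.1 43.4
t 26.45 p [475.6  35.8 189. ] yaw 168.9 gap 64.9 gf 0.0 F [-0.9  0.3  0.1] q [ -4.9  16.7  98.   -0.   65.4 -83.8]
shift cm [10.42 30.38 13.4 ] turn -23.6 |d| 34.8 q6 end~ -63
```

Emit:
carry_out(
  motion=[
    [6.5, 10.4, 30.4, 0, -23.7],
    [6.5, 10.4, 30.4, 0, -23.7],
    [6.5, 10.4, 30.4, 0, -23.7],
    [6.5, 10.4, 30.4, 0, -23.7],
    [6.5, 10.4, 30.4, 0, -23.7],
    [6.5, 10.4, 30.4, 4, -23.7],
    [6.5, 10.4, 30.4, 7, -23.7],
    [6.5, 10.4, 30.4, 10, -23.7],
    [6.5, 10.4, 30.4, 12, -23.7],
    [6.5, 10.4, 30.4, 13.4, -23.7],
  ],
)

```text
time: 27.28
tool_pos: [0.4295, 0.3558, 0.0515]
orientation: [[-0.975, -0.221, -0.004], [-0.221, 0.975, -0.002], [0.004, -0.001, -1.0]]
ft_force: [-0.6, -0.4, 0.8]
finger_gap: 0.0654
grasp_force: 0.0
```

```bash
python3 - <<'E'
from h import *
camera("top");camera("top");wl();go(.4315,.354,.0045,192.6);go(.4315,.354,.0005,192.6)
E
```

```text
t 27.43 p [430.8 353.8  54. ] yaw -167.3 gap 64.8 gf 0.0 F [0.2 0.  0. ] q [ 31.5  34.   94.   -0.   52.2 -71.2]
0.56 [257. 204.] (array([431. , 355.4]), 11.3, 61.7, 44.7)
shift cm [0.16 0.01 5.24] turn 0.0 |d| 5.2 q6 end~ -63
shift cm [0.16 0.01 5.64] turn 0.0 |d| 5.6 q6 end~ -63
```

Emit:
carry_out(
  motion=[
    [6.5, 0.1, 0.1, 2, 0.5],
    [6.5, 0.1, 0.1, 4, 0.5],
    [6.5, 0.1, 0.1, 5, 0.5],
    [6.5, 0.1, 0.1, 5.2, 0.5],
    [6.5, 0.1, 0.1, 5.2, 0.5],
    [6.5, 0.1, 0.1, 5.2, 0.5],
    [6.5, 0.1, 0.1, 5.2, 0.5],
  ],
)

```text
time: 28.12
tool_pos: [0.4316, 0.3553, 0.0049]
orientation: [[-0.978, -0.21, 0.002], [-0.21, 0.978, 0.001], [-0.002, 0.001, -1.0]]
ft_force: [-1.1, -0.2, 0.1]
finger_gap: 0.0648
grasp_force: 0.0
```

```bash
python3 - <<'E'
from h import *
camera("top");here();go(.4312,.3545,.0005,192.2)
E
```

```text
t 28.17 p [431.5 355.2   4.7] yaw -167.9 gap 65.4 gf 0.0 F [ 0.1 -0.2  0.2] q [ 31.6  38.2  96.   -0.   45.7 -70.5]
shift cm [ 0.04 -0.07  0.42] turn -0.1 |d| 0.4 q6 end~ -63
```

Emit:
carry_out(
  motion=[
    [6.5, 0, 0, 0.37, 0],
    [6.5, 0, 0, 0.37, 0],
    [3, 0, 0, 0.37, 0],
    [3, 0, 0, 0.37, 0],
    [3, 0, 0, 0.37, 0],
    [3, 0, 0, 0.37, 0],
    [3, 0, 0, 0.37, 0],
    [3, 0, 0, 0.37, 0],
    [3, 0, 0, 0.37, 0],
    [3, 0, 0, 0.37, 0],
  ],
)

```text
time: 29.0
tool_pos: [0.431, 0.3551, 0.0003]
orientation: [[-0.978, -0.21, 0.001], [-0.21, 0.978, 0.0], [-0.001, 0.0, -1.0]]
ft_force: [-0.3, -0.2, 5.5]
finger_gap: 0.0436
grasp_force: 30.8
```

```bash
python3 - <<'E'
from h import *
here();go(.5154,.028,.14,168.9)
E
```

```text
t 29.0 p [4.310e+02 3.551e+02 3.000e-01] yaw -167.9 gap 43.6 gf 30.8 F [-0.3 -0.2  5.5] q [ 31.6  38.6  96.1  -0.   45.2 -70.5]
shift cm [ -1.39 -33.75 -13.98] turn 23.2 |d| 36.6 q6 end~ -76
```

Emit:
carry_out(
  motion=[
    [3, 0, 0, -4, 0],
    [3, -1.4, -33.8, -12, 23.2],
    [3, -1.4, -33.8, -12, 23.2],
    [3, -1.4, -33.8, -12, 23.2],
    [3, -1.4, -33.8, -12, 23.2],
    [3, -1.4, -33.8, -12, 23.2],
    [3, -1.4, -33.8, -12, 23.2],
    [3, -1.4, -33.8, -12, 23.2],
    [3, -1.4, -33.8, -12, 23.2],
    [3, -1.4, -33.8, -12, 23.2],
  ],
)

```text
time: 29.83
tool_pos: [0.5169, 0.0227, 0.1209]
orientation: [[-0.981, 0.195, 0.002], [0.195, 0.981, -0.002], [-0.003, -0.001, -1.0]]
ft_force: [0.7, 0.3, -1.6]
finger_gap: 0.0434
grasp_force: 30.0
```

```bash
python3 - <<'E'
from h import *
camera("top");camera("top");camera("top");here();go(.5150,.0282,.075,168.9)
E
```

```text
t 29.98 p [515.2  26.5 119.6] yaw 168.8 gap 43.3 gf 30.0 F [ 0.3  0.8 -2.2] q [ -5.6  25.2  97.4   0.   57.5 -84.4]
shift cm [0.05 0.16 4.46] turn -0.1 |d| 4.5 q6 end~ -76
```

Emit:
carry_out(
  motion=[
    [3, 0, 0.1, 2, 0],
    [3, 0, 0.1, 4, 0],
    [3, 0, 0.1, 4.5, 0],
    [3, 0, 0.1, 4.5, 0],
    [3, 0, 0.1, 4.5, 0],
    [3, 0, 0.1, 4.5, 0],
  ],
)

```text
time: 30.48
tool_pos: [0.516, 0.029, 0.0756]
orientation: [[-0.982, 0.191, 0.001], [0.191, 0.982, -0.0], [-0.001, 0.0, -1.0]]
ft_force: [-0.6, 1.1, -0.5]
finger_gap: 0.0436
grasp_force: 30.0
```

```bash
python3 - <<'E'
from h import *
here();go(.5150,.0280,.0547,168.9)
E
```

```text
t 30.48 p [516.   29.   75.6] yaw 169.0 gap 43.6 gf 30.0 F [-0.6  1.1 -0.5] q [ -5.3  28.7  99.9   0.   51.3 -84.3]
shift cm [ 0.08 -0.12  2.09] turn 0.1 |d| 2.1 q6 end~ -76
```

Emit:
carry_out(
  motion=[
    [3, 0.1, -0.1, 1.2, 0],
    [3, 0.1, -0.1, 1.8, 0],
    [3, 0.1, -0.1, 2.05, 0],
    [3, 0.1, -0.1, 2.05, 0],
    [3, 0.1, -0.1, 2.05, 0],
    [3, 0.1, -0.1, 2.05, 0],
  ],
)

```text
time: 30.98
tool_pos: [0.5148, 0.0275, 0.0548]
orientation: [[-0.981, 0.192, 0.001], [0.192, 0.981, -0.0], [-0.001, 0.0, -1.0]]
ft_force: [0.2, -0.0, -0.5]
finger_gap: 0.043
grasp_force: 30.0
```

Emit:
carry_out(
  motion=[
    [6.5, 0, 0, 0, 0],
    [6.5, 0, 0, 0, 0],
    [6.5, 0, 0, 0, 0],
    [6.5, 0, 0, -3, 0],
    [6.5, 0, 0, -7, 0],
    [6.5, 2, 0, -11, 0],
    [6.5, 4, 0, -14, 0],
    [6.5, 4, 0, -14, 0],
    [6.5, 4, 0, -14, 0],
    [6.5, 4, 0, -14, 0],
  ],
)

```text
time: 31.82
tool_pos: [0.4751, 0.0353, 0.1941]
orientation: [[-0.981, 0.192, 0.0], [0.192, 0.981, -0.0], [-0.0, -0.0, -1.0]]
ft_force: [0.5, -0.8, -0.4]
finger_gap: 0.0646
grasp_force: 0.0
```

```bash
python3 - <<'E'
from h import *
camera("top");wl("coupon0",.058);wl("backing",.043,1)
see("top",[("coupon0",.005)]);here();go(.655,.2405,.055,180.3)
E
```

```text
t 31.92 p [474.9  35.2 192.9] yaw 168.9 gap 64.9 gf 0.0 F [-0.2 -0.3 -1.2] q [ -5.   16.4  97.7  -0.   66.  -83.9]
0.75 [257. 212.] (array([515.1,  26.1]), -10.0, 60.7, 44.4)
t 32.07 p [475.   35.2 193. ] yaw 168.9 gap 65.0 gf 0.0 F [ 0.6  0.  -0.1] q [ -5.   16.4  97.6  -0.   66.1 -83.9]
0.72 [267. 183.] (array([515.1,  28.3]), -11.2, 79.5, 56.8)
coupon0 0.56 [170. 172.] 217 [653.9 240.3] 0.8 63.9 43.3
t 32.27 p [475.2  35.2 193.8] yaw 168.9 gap 64.9 gf 0.0 F [ 0.2  1.  -0. ] q [ -5.   16.4  97.6  -0.   66.1 -83.9]
shift cm [-13.71  23.6   13.87] turn -11.4 |d| 30.6 q6 end~ -70
```

Emit:
carry_out(
  motion=[
    [6.5, -13.7, 23.6, -2, -11.8],
    [6.5, -13.7, 23.6, -2, -11.8],
    [6.5, -13.7, 23.6, -2, -11.8],
    [6.5, -13.7, 23.6, -2, -11.8],
    [6.5, -13.7, 23.6, -2, -11.8],
    [6.5, -13.7, 23.6, 0, -11.8],
    [6.5, -13.7, 23.6, 3, -11.8],
    [6.5, -13.7, 23.6, 3, -11.8],
    [6.5, -13.7, 23.6, 3, -11.8],
    [6.5, -13.7, 23.6, 3, -11.8],
  ],
)

```text
time: 33.1
tool_pos: [0.6547, 0.2402, 0.1642]
orientation: [[-1.0, -0.013, -0.001], [-0.013, 1.0, -0.001], [0.001, -0.001, -1.0]]
ft_force: [1.0, -0.0, 0.5]
finger_gap: 0.0653
grasp_force: 0.0
```

```bash
python3 - <<'E'
from h import *
camera("top");camera("top");cal=get_calibration("wrist");here();snap("wrist","w8.png")
for q,z in (("coupon0",.005),("cup",.085),("jar",.07)):
  for m in models.masks_of("wrist",q)[:2]: print(q,round(m["confidence"],2),np.round(np.array(m["centre"])*[512,384]),rect(m["mask"],cal,z))
go(.655,.2405,.055,180.8)
E
```

```text
t 33.2 p [655.4 239.8 166.6] yaw -179.3 gap 65.3 gf 0.0 F [ 0.6 -1.3  0.9] q [ 13.8  40.7  60.9  -0.   78.2 -76.9]
coupon0 0.92 [24. 31.] (array([504.5,  -7.5]), -10.6, 67.1, 50.4)
coupon0 0.73 [51. 36.] (array([509.5,  19.5]), -12.2, 68.7, 5.3)
cup 0.74 [404. 210.] (array([665.9, 384. ]), 83.9, 100.5, 53.3)
jar 0.44 [187. 300.] (array([785. , 161.8]), -25.6, 8.9, 2.0)
shift cm [ 0.05  0.05 11.13] turn -0.1 |d| 11.1 q6 end~ -71
```

View pics/w8.png

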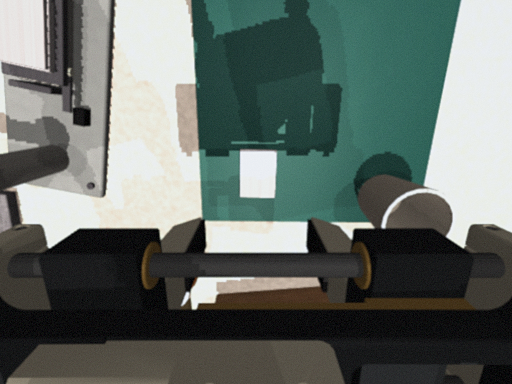

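The last coupon is at (259,174). The cup's rim is centred near (418,216), beside where the gripper body will come down.

```bash
python3 - <<'E'
from h import *
cal=get_calibration("wrist");here()
for p in ((242,150),(276,150),(277,198),(239,198)):print(np.round(at(cal,p,.005)*1000,1))
for p in ((383,205),(418,216),(452,216)):print("rim",np.round(at(cal,p,.085)*1000,1))
print("foot left",at(cal,(358,180),0))
E
```

```text
t 33.4 p [655.2 239.9 166.3] yaw -179.3 gap 65.1 gf 0.0 F [ 0.2 -0.   0.1] q [ 13.8  40.7  60.9  -0.   78.2 -76.8]
[626.8 222.9   5. ]
[626.3 263.4   5. ]
[686.6 266.7   5. ]
[687.2 219.    5. ]
rim [665.4 360.3  85. ]
rim [676.2 395.4  85. ]
rim [675.8 427.8  85. ]
foot left [0.66341309 0.36743634 0.        ]
```

Emit:
carry_out(
  motion=[
    [6.5, -0.1, 0.25, 4, 0],
    [6.5, -0.1, 0.25, 8, 0],
    [6.5, -0.1, 0.25, 12, 0],
    [6.5, -0.1, 0.25, 15, 0],
    [6.5, -0.1, 0.25, 16, 0],
    [6.5, -0.1, 0.25, 16.2, 0],
    [6.5, -0.1, 0.25, 16.2, 0],
    [6.5, -0.1, 0.25, 16.2, 0],
  ],
)

```text
time: 34.07
tool_pos: [0.657, 0.2431, 0.0041]
orientation: [[-1.0, -0.013, 0.003], [-0.013, 1.0, 0.001], [-0.003, 0.001, -1.0]]
ft_force: [0.1, -0.3, 1.3]
finger_gap: 0.0647
grasp_force: 0.0
```

```bash
python3 - <<'E'
from h import *
camera("top");wl();go(.6567,.2425,.0005,180.7)
E
```

```text
t 34.17 p [656.9 243.2   4. ] yaw -179.3 gap 64.9 gf 0.0 F [ 0.6 -0.5 -0.6] q [ 14.1  49.9  69.4  -0.   60.5 -76.7]
0.56 [253. 218.] (array([648.4, 241.6]), -0.4, 45.9, 43.9)
shift cm [-0.02 -0.07  0.3 ] turn 0.0 |d| 0.3 q6 end~ -70
```

Emit:
carry_out(
  motion=[
    [6.5, 0.1, -0.1, 0.32, 0],
    [6.5, 0.1, -0.1, 0.32, 0],
    [3, 0.1, -0.1, 0.32, 0],
    [3, 0.1, -0.1, 0.32, 0],
    [3, 0.1, -0.1, 0.32, 0],
    [3, 0.1, -0.1, 0.32, 0],
    [3, 0.1, -0.1, 0.32, 0],
    [3, 0.1, -0.1, 0.32, 0],
    [3, 0.1, -0.1, 0.32, 0],
    [3, 0.1, -0.1, 0.32, 0],
  ],
)

```text
time: 35.1
tool_pos: [0.6558, 0.2421, 0.0003]
orientation: [[-1.0, -0.013, 0.002], [-0.013, 1.0, 0.0], [-0.002, 0.0, -1.0]]
ft_force: [0.7, 0.0, 4.4]
finger_gap: 0.0432
grasp_force: 30.8
```

```bash
python3 - <<'E'
from h import *
here();go(.5154,.028,.14,168.9)
E
```

```text
t 35.1 p [6.558e+02 2.421e+02 3.000e-01] yaw -179.3 gap 43.2 gf 30.8 F [0.7 0.  4.4] q [ 14.   50.1  69.8  -0.   60.  -76.7]
shift cm [ 14.28 -21.22 -14.01] turn 11.8 |d| 29.2 q6 end~ -76
```

Emit:
carry_out(
  motion=[
    [3, 0, 0, -4, 0],
    [3, 0, 0, -8, 0],
    [3, 3, -3, -12, 3],
    [3, 14.3, -21.2, -12, 11.8],
    [3, 14.3, -21.2, -12, 11.8],
    [3, 14.3, -21.2, -12, 11.8],
    [3, 14.3, -21.2, -12, 11.8],
    [3, 14.3, -21.2, -12, 11.8],
    [3, 14.3, -21.2, -12, 11.8],
    [3, 14.3, -21.2, -12, 11.8],
  ],
)

```text
time: 35.93
tool_pos: [0.5126, 0.0253, 0.1195]
orientation: [[-0.981, 0.195, -0.001], [0.195, 0.981, -0.001], [0.001, -0.001, -1.0]]
ft_force: [0.9, -0.3, -1.7]
finger_gap: 0.0434
grasp_force: 29.9
```

```bash
python3 - <<'E'
from h import *
camera("top");camera("top");camera("top");here();go(.5150,.0285,.080,168.9)
E
```

```text
t 36.08 p [515.2  28.5 119.3] yaw 168.9 gap 43.3 gf 29.9 F [0.3 0.  0. ] q [ -5.4  25.2  97.4   0.   57.3 -84.3]
shift cm [ 0.02 -0.    3.93] turn 0.0 |d| 3.9 q6 end~ -76
```

Emit:
carry_out(
  motion=[
    [3, 0, 0, 2, 0],
    [3, 0, 0, 3.5, 0],
    [3, 0, 0, 3.9, 0],
    [3, 0, 0, 3.9, 0],
    [3, 0, 0, 3.9, 0],
    [3, 0, 0, 3.9, 0],
  ],
)

```text
time: 36.58
tool_pos: [0.5155, 0.0287, 0.0808]
orientation: [[-0.982, 0.191, 0.001], [0.191, 0.982, -0.0], [-0.001, 0.0, -1.0]]
ft_force: [0.9, 0.1, -0.3]
finger_gap: 0.0437
grasp_force: 29.9
```

```bash
python3 - <<'E'
from h import *
here();go(.5150,.0283,.0597,168.9)
E
```

```text
t 36.58 p [515.5  28.7  80.8] yaw 169.0 gap 43.7 gf 29.9 F [ 0.9  0.1 -0.3] q [ -5.3  28.2  99.7  -0.   52.  -84.3]
shift cm [ 0.04 -0.04  2.11] turn 0.1 |d| 2.1 q6 end~ -76
```

Emit:
carry_out(
  motion=[
    [3, 0, 0, 1.2, 0],
    [3, 0, 0, 1.8, 0],
    [3, 0, 0, 2.05, 0],
    [3, 0, 0, 2.05, 0],
    [3, 0, 0, 2.05, 0],
    [3, 0, 0, 2.05, 0],
  ],
)

```text
time: 37.08
tool_pos: [0.515, 0.0282, 0.0601]
orientation: [[-0.981, 0.192, 0.001], [0.192, 0.981, -0.0], [-0.001, 0.0, -1.0]]
ft_force: [-0.1, 0.2, -0.4]
finger_gap: 0.0434
grasp_force: 29.9
```

Emit:
carry_out(
  motion=[
    [6.5, 0, 0, 0, 0],
    [6.5, 0, 0, 0, 0],
    [6.5, 0, 0, 0, 0],
    [6.5, 0, 0, -3, 0],
    [6.5, 0, 0, -7, 0],
    [6.5, 2, 0, -11, 0],
    [6.5, 6, 0, -15, 0],
    [6.5, 6, 0, -18, 0],
    [6.5, 6, 0, -18, 0],
    [6.5, 6, 0, -18, 0],
  ],
)

```text
time: 37.92
tool_pos: [0.4565, 0.0399, 0.2426]
orientation: [[-0.981, 0.192, 0.007], [0.192, 0.981, -0.001], [-0.007, 0.001, -1.0]]
ft_force: [-0.3, -0.2, -0.6]
finger_gap: 0.0649
grasp_force: 0.0
```

```bash
python3 - <<'E'
from h import *
camera("top");wl("coupon0",.063,2);wl("backing",.043,1)
cal=get_calibration("wrist");im=snap("wrist");cv2.imwrite("pics/w9.png",cv2.resize(im[130:290,130:390],None,fx=3,fy=3)[:,:,::-1])
see("top",[("coupon0",.005),("knob",.189),("swing",.125),("pin",.159)],.2)
t=camera("top");cv2.imwrite("pics/t9.png",cv2.resize(t[150:240,200:300],None,fx=6,fy=6,interpolation=cv2.INTER_CUBIC)[:,:,::-1])
E
```

```text
t 38.02 p [455.6  39.8 239.3] yaw 168.9 gap 64.7 gf 0.0 F [-0.5 -0.4 -0.8] q [ -4.6  11.9  96.   -0.   72.1 -83.6]
0.6 [255. 217.] (array([515.3,  27.8]), -11.9, 60.7, 42.4)
t 38.17 p [455.4  39.7 238.1] yaw 168.9 gap 64.8 gf 0.0 F [ 0.4 -0.9 -0. ] q [ -4.6  12.   96.1  -0.   72.1 -83.6]
0.69 [251. 187.] (array([513.8,  27.5]), -9.9, 79.5, 57.6)
knob 0.63 [274. 176.] 140 [ 608.4 -117.7] -1.8 39.1 37.8
swing 0.8 [263. 174.] 498 [620.9 -59. ] 85.6 166.7 58.8
swing 0.25 [244. 177.] 935 [606.6 -45.6] 85.6 197.2 89.7
pin 0.87 [261. 172.] 575 [613.8 -59.5] 84.1 165.8 57.8
```

View pics/w9.png

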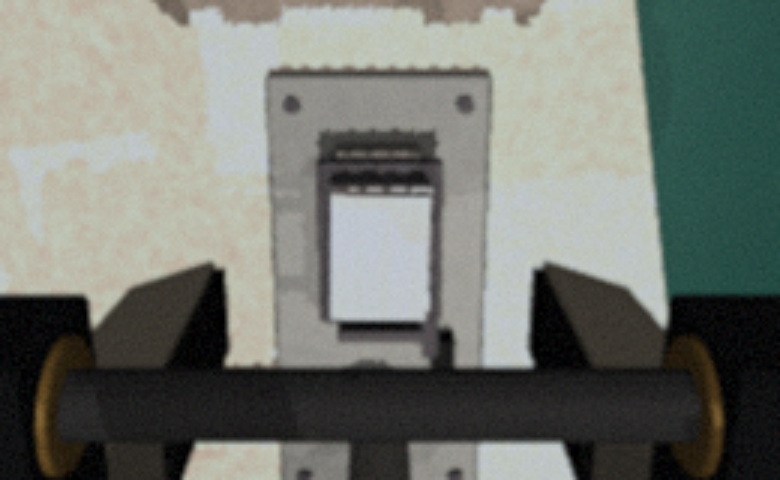

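View pics/t9.png

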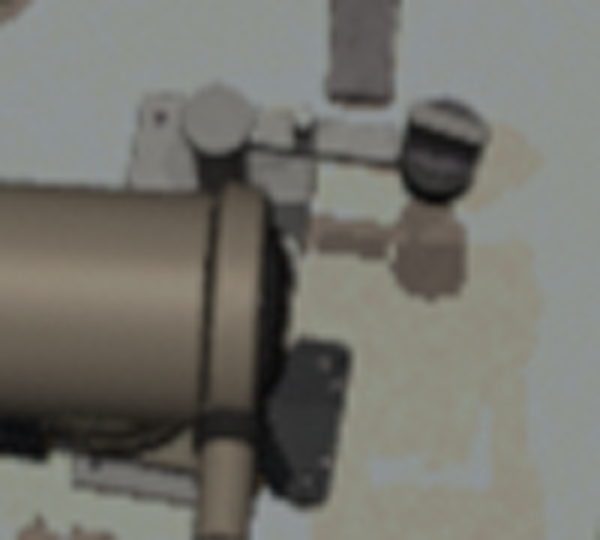

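The pile is square on the plate, and all four coupons are gone from the mat. In the top view the post is at crop (217,120), the pin about (302,128) and the knob bar about (448,118).

```bash
python3 - <<'E'
from h import *
cal=get_calibration("top")
nest=np.array([515.6,28.0]);a=np.radians(-11);u=np.array([np.cos(a),np.sin(a)]);v=np.array([-u[1],u[0]]);post=nest+125*u;print("post",post)
Q=lambda p,z:at(cal,(200+p[0]/6,150+p[1]/6),z)[:2]*1000
print("post seen",Q((217,120),.14))
for n,p,z in(("pin",(302,126),.159),("knob",(448,118),.189),("knob",(445,125),.185)):
    w=Q(p,z);d=w-post;c=np.array([d@u,d@v]);print(n,w,"r",np.hypot(*c),"swing",np.arctan2(-c[1],-c[0]))
for k in(1.45,1.5,1.55,1.6):
    e=-np.cos(k)*u-np.sin(k)*v;print(k,[np.round((np.array(proj(cal,[*(post+r*e)/1000,z]))-[200,150])*6) for r,z in((48,.159),(125,.189),(0,.14))])
o=-0
E
```

```text
post [638.30339793   4.14887558]
post seen [633.55938315   2.10649427]
pin [624.25182588 -43.9138254 ] r 50.07464331235926 swing 1.478350329998711
knob [ 619.16072927 -120.20277137] r 125.8164292265062 swing 1.6100417286385422
knob [ 616.44060491 -118.80716164] r 124.88462197806774 swing 1.5868118415203551
1.45 [array([298., 127.]), array([439., 154.]), array([213., 112.])]
1.5 [array([299., 123.]), array([442., 143.]), array([213., 112.])]
1.55 [array([300., 119.]), array([444., 131.]), array([213., 112.])]
1.6 [array([300., 115.]), array([446., 120.]), array([213., 112.])]
```

```bash
python3 - <<'E'
from h import *
here();go(.62,.007,.28,80)
E
```

```text
t 38.62 p [455.8  39.8 239.5] yaw 168.9 gap 64.9 gf 0.0 F [-0.6 -0.1  0.2] q [ -4.6  11.9  96.   -0.   72.1 -83.6]
shift cm [-16.74  -0.06  -4.05] turn 88.9 |d| 17.2 q6 end~ 11
```

Emit:
carry_out(
  motion=[
    [6, -16.7, 0, -4.1, 71],
    [6, -16.7, 0, -4.1, 71],
    [6, -16.7, 0, -4.1, 71],
    [6, -16.7, 0, -4.1, 71],
    [6, -16.7, 0, -4.1, 71],
    [6, -16.7, 0, -4.1, 71],
    [6, -16.7, 0, -4.1, 71],
    [6, -16.7, 0, -4.1, 71],
    [6, -16.7, 0, -4.1, 71],
    [6, -16.7, 0, -4.1, 71],
  ],
)

```text
time: 39.45
tool_pos: [0.6197, 0.0077, 0.2804]
orientation: [[-0.132, 0.991, -0.0], [0.991, 0.132, -0.0], [-0.0, -0.0, -1.0]]
ft_force: [-0.0, -0.6, -0.3]
finger_gap: 0.0601
grasp_force: 0.0
```

Emit:
carry_out(
  motion=[
    [6, 0, 0, 0, 18],
    [6, 0, 0, 0, 18],
    [6, 0, 0, 0, 18],
    [6, 0, 0, 0, 18],
    [6, 0, 0, 0, 18],
    [6, 0, 0, 0, 18],
    [6, 0, 0, 0, 18],
  ],
)

```text
time: 40.03
tool_pos: [0.6196, 0.0077, 0.2806]
orientation: [[0.173, 0.985, -0.0], [0.985, -0.173, -0.0], [-0.0, -0.0, -1.0]]
ft_force: [0.6, -0.3, -0.0]
finger_gap: 0.0598
grasp_force: 0.0
```

```bash
python3 - <<'E'
from h import *
camera("top");cal=get_calibration("wrist");here();im=snap("wrist");cv2.imwrite("pics/w10.png",cv2.resize(im[90:290,130:390],None,fx=3,fy=3)[:,:,::-1])
post=np.array([638.3,4.1]);a=np.radians(-11);u=np.array([np.cos(a),np.sin(a)]);v=np.array([-u[1],u[0]])
for k in(1.5,1.6):
    e=-np.cos(k)*u-np.sin(k)*v;print(k,[np.round((np.array(proj(cal,[*(post+r*e)/1000,z]))-[130,90])*3) for r,z in((48,.159),(125,.189),(0,.14))])
E
```

```text
t 40.08 p [619.6   7.7 280.6] yaw 80.0 gap 60.0 gf 0.0 F [-0.1 -0.6  0.2] q [-6.4 28.2 65.4 -0.  86.4  3.6]
1.5 [array([415., 401.]), array([398., 627.]), array([426., 266.])]
1.6 [array([428., 401.]), array([432., 628.]), array([426., 266.])]
```

View pics/w10.png

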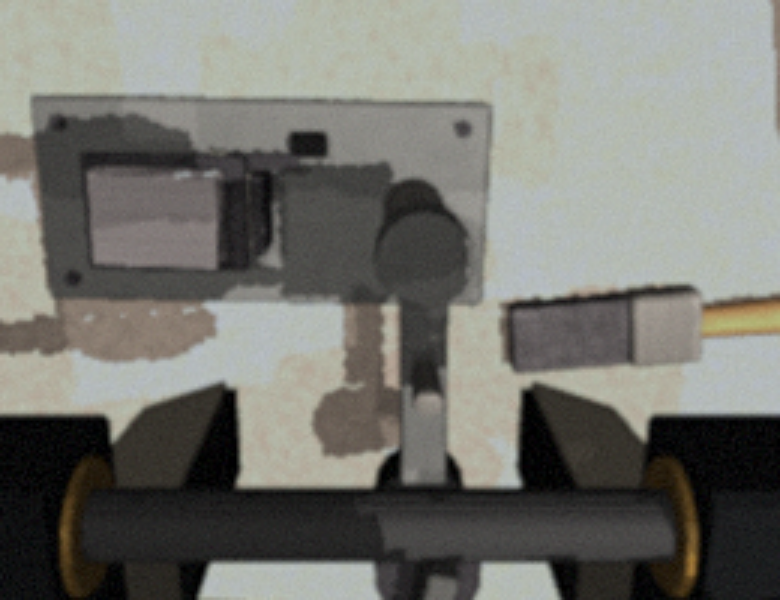

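```bash
cat > arc.py <<'E'
from h import *
post=np.array([638.3,4.1]);a0=-11.
def pose(s,z,r=48):
    a=np.radians(a0);u=np.array([np.cos(a),np.sin(a)]);v=np.array([-u[1],u[0]])
    p=(post+r*(-np.cos(s)*u-np.sin(s)*v))/1000
    return (*p,z,a0+np.degrees(s))
E
python3 - <<'E'
from arc import *
here();print(pose(1.6,.137));go(*pose(1.6,.137))
E
```

```text
t 40.13 p [619.7   7.7 280.6] yaw 80.0 gap 60.1 gf 0.0 F [0.1 0.  0.1] q [-6.4 28.2 65.4 -0.  86.4  3.7]
(np.float64(0.6305208996720016), np.float64(-0.04326544730166639), 0.137, np.float64(80.67324722093173))
shift cm [-4.83  1.96 14.36] turn -0.7 |d| 15.3 q6 end~ 5
```

Emit:
carry_out(
  motion=[
    [6, -4.8, 2, 3, -0.7],
    [6, -4.8, 2, 6, -0.7],
    [6, -4.8, 2, 8, -0.7],
    [6, -4.8, 2, 10, -0.7],
    [6, -4.8, 2, 12, -0.7],
    [6, -4.8, 2, 13.5, -0.7],
    [6, -4.8, 2, 14.1, -0.7],
    [6, -4.8, 2, 14.1, -0.7],
    [6, -4.8, 2, 14.1, -0.7],
  ],
)

```text
time: 40.88
tool_pos: [0.6313, -0.0431, 0.1402]
orientation: [[0.162, 0.987, 0.001], [0.987, -0.162, -0.0], [-0.0, 0.001, -1.0]]
ft_force: [-0.0, 0.6, 0.6]
finger_gap: 0.06
grasp_force: 0.0
```

Emit:
carry_out(
  motion=[
    [0.8, 0, 0, 0, 0],
    [0.8, 0, 0, 0, 0],
    [0.8, 0, 0, 0, 0],
    [0.8, 0, 0, 0, 0],
    [0.8, 0, 0, 0, 0],
    [0.8, 0, 0, 0, 0],
    [0.8, 0, 0, 0, 0],
    [0.8, 0, 0, 0, 0],
    [0.8, 0, 0, 0, 0],
    [0.8, 0, 0, 0, 0],
  ],
)

```text
time: 41.72
tool_pos: [0.6306, -0.043, 0.1396]
orientation: [[0.163, 0.987, -0.001], [0.987, -0.163, 0.0], [-0.0, -0.001, -1.0]]
ft_force: [-2.0, -0.3, 0.5]
finger_gap: 0.0112
grasp_force: 30.0
```

```bash
python3 - <<'E'
from arc import *
here()
p0=pose(1.6,.138)
for s in np.arange(1.5,.39,-.1): print(round(s,2),end=" ");go(*pose(s,.138),p0)
E
```

```text
t 41.72 p [630.6 -43.  139.6] yaw 80.6 gap 11.2 gf 30.0 F [-2.  -0.3  0.5] q [-10.8  35.   76.1  -0.   69.   -1.5]
1.5 shift cm [ 0.02 -0.48  0.  ] turn 5.7 |d| 0.5 q6 end~ 11
1.4 shift cm [ 0.1  -0.95  0.  ] turn 11.5 |d| 1.0 q6 end~ 17
1.3 shift cm [ 0.21 -1.42  0.  ] turn 17.2 |d| 1.4 q6 end~ 23
1.2 shift cm [ 0.38 -1.87  0.  ] turn 22.9 |d| 1.9 q6 end~ 29
1.1 shift cm [ 0.59 -2.3   0.  ] turn 28.6 |d| 2.4 q6 end~ 35
1.0 shift cm [ 0.84 -2.71  0.  ] turn 34.4 |d| 2.8 q6 end~ 41
0.9 shift cm [ 1.13 -3.09  0.  ] turn 40.1 |d| 3.3 q6 end~ 47
0.8 shift cm [ 1.46 -3.44  0.  ] turn 45.8 |d| 3.7 q6 end~ 53
0.7 shift cm [ 1.82 -3.76  0.  ] turn 51.6 |d| 4.2 q6 end~ 59
0.6 shift cm [ 2.21 -4.04  0.  ] turn 57.3 |d| 4.6 q6 end~ 65
0.5 shift cm [ 2.62 -4.28  0.  ] turn 63.0 |d| 5.0 q6 end~ 71
0.4 shift cm [ 3.06 -4.47  0.  ] turn 68.8 |d| 5.4 q6 end~ 78
```

Pin gripped. I'll pull the arm round along the arc.

Emit:
carry_out(
  motion=[
    [0.8, 0.02, -0.48, 0, 5.7],
    [0.8, 0.1, -0.95, 0, 11.5],
    [0.8, 0.21, -1.42, 0, 17.2],
    [0.8, 0.38, -1.87, 0, 22.9],
    [0.8, 0.59, -2.3, 0, 28.6],
    [0.8, 0.84, -2.71, 0, 34.4],
    [0.8, 1.13, -3.09, 0, 40.1],
    [0.8, 1.46, -3.44, 0, 45.8],
    [0.8, 1.46, -3.44, 0, 45.8],
    [0.8, 1.46, -3.44, 0, 45.8],
  ],
)

```text
time: 42.55
tool_pos: [0.5985, -0.023, 0.1395]
orientation: [[0.819, 0.574, -0.002], [0.574, -0.819, -0.0], [-0.002, -0.001, -1.0]]
ft_force: [-5.7, -1.4, 2.9]
finger_gap: 0.0111
grasp_force: 30.0
```

```bash
python3 - <<'E'
from arc import *
here();print(pose(.8,.1396))
p0=pose(.8,.138)
for s in np.arange(.7,-.06,-.1): print(round(s,2),end=" ");go(*pose(s,.138),p0)
E
```

```text
t 42.55 p [598.5 -23.  139.5] yaw 35.0 gap 11.1 gf 30.0 F [-5.7 -1.4  2.9] q [-9.5 31.7 82.1 -0.  66.3 45.5]
(np.float64(0.5989023564887681), np.float64(-0.02331943992429251), 0.1396, np.float64(34.836623610465864))
0.7 shift cm [ 0.02 -0.48  0.  ] turn 5.7 |d| 0.5 q6 end~ 59
0.6 shift cm [ 0.1  -0.95  0.  ] turn 11.5 |d| 1.0 q6 end~ 65
0.5 shift cm [ 0.21 -1.42  0.  ] turn 17.2 |d| 1.4 q6 end~ 71
0.4 shift cm [ 0.38 -1.87  0.  ] turn 22.9 |d| 1.9 q6 end~ 78
0.3 shift cm [ 0.59 -2.3   0.  ] turn 28.6 |d| 2.4 q6 end~ 84
0.2 shift cm [ 0.84 -2.71  0.  ] turn 34.4 |d| 2.8 q6 end~ 90
0.1 shift cm [ 1.13 -3.09  0.  ] turn 40.1 |d| 3.3 q6 end~ 96
0.0 shift cm [ 1.46 -3.44  0.  ] turn 45.8 |d| 3.7 q6 end~ 102
```

Emit:
carry_out(
  motion=[
    [0.8, 0.02, -0.48, 0, 5.7],
    [0.8, 0.1, -0.95, 0, 11.5],
    [0.8, 0.21, -1.42, 0, 17.2],
    [0.8, 0.38, -1.87, 0, 22.9],
    [0.8, 0.59, -2.3, 0, 28.6],
    [0.8, 0.84, -2.71, 0, 34.4],
    [0.8, 1.13, -3.09, 0, 40.1],
    [0.8, 1.46, -3.44, 0, 45.8],
    [0.8, 1.46, -3.44, 0, 45.8],
    [0.8, 1.46, -3.44, 0, 45.8],
  ],
)

```text
time: 43.38
tool_pos: [0.5908, 0.0133, 0.1395]
orientation: [[0.982, -0.187, -0.003], [-0.187, -0.982, -0.0], [-0.002, 0.001, -1.0]]
ft_force: [-6.0, -1.6, 3.1]
finger_gap: 0.0106
grasp_force: 30.0
```

```bash
python3 - <<'E'
from arc import *
here();print(pose(0,.1396))
E
```

```text
t 43.38 p [590.8  13.3 139.5] yaw -10.8 gap 10.6 gf 30.0 F [-6.  -1.6  3.1] q [-6.1 31.  83.5 -0.  65.7 94.7]
(np.float64(0.5911818951945121), np.float64(0.013258831778074149), 0.1396, np.float64(-11.0))
```

Emit:
carry_out(
  motion=[
    [0.8, 0, -0.15, 0, 0],
    [0.8, 0, -0.25, 0, 0],
    [0.8, 0, -0.25, 0, 0],
    [0.8, 0, -0.25, 0, 0],
  ],
)

```text
time: 43.72
tool_pos: [0.5908, 0.0134, 0.1395]
orientation: [[0.982, -0.187, -0.004], [-0.187, -0.982, -0.004], [-0.003, 0.005, -1.0]]
ft_force: [-7.9, -9.9, 4.2]
finger_gap: 0.011
grasp_force: 30.0
```

```bash
python3 - <<'E'
from h import *
go(.565,.018,.31,-10.8)
E
```

```text
shift cm [ -2.67   0.11 -17.04] turn 0.0 |d| 17.2 q6 end~ 103
```

Emit:
carry_out(
  motion=[
    [4, 0, 0, 0, 0],
    [4, 0, 0, 0, 0],
    [4, 0, 0, 0, 0],
    [4, 0, 0, 0, 0],
    [4, 0, 0, -4, 0],
    [4, 0, 0, -8, 0],
    [4, -2.6, 0, -12, 0],
    [4, -2.6, 0, -16, 0],
    [4, -2.6, 0, -17, 0],
    [4, -2.6, 0, -17, 0],
  ],
)

```text
time: 44.55
tool_pos: [0.5683, 0.0213, 0.3149]
orientation: [[0.982, -0.189, 0.01], [-0.189, -0.982, -0.001], [0.01, -0.001, -1.0]]
ft_force: [1.4, 0.5, 0.5]
finger_gap: 0.0397
grasp_force: 0.0
```

```bash
python3 - <<'E'
from h import *
camera("top");camera("top");cal=get_calibration("wrist");here();im=snap("wrist");cv2.imwrite("pics/w11.png",cv2.resize(im[110:290,150:370],None,fx=3.5,fy=3.3)[:,:,::-1])
for q,z in (("knob",.189),):
  for m in models.masks_of("wrist",q)[:3]: print(q,round(m["confidence"],2),np.round(np.array(m["centre"])*[512,384]),m["mask"].sum(),rect(m["mask"],cal,z))
for P in ((.5156,.028,.189),(.5912,.0133,.159)):
    p=np.array(proj(cal,P));print((p-[150,110])*[3.5,3.3])
E
```

```text
t 44.65 p [566.8  21.2 309.6] yaw -10.9 gap 40.2 gf 0.0 F [-0.   0.4 -0.9] q [-5.6 21.4 71.6  0.  86.9 95.3]
[379.70026856 387.84085882]
[379.78364633 150.27946753]
```

View pics/w11.png

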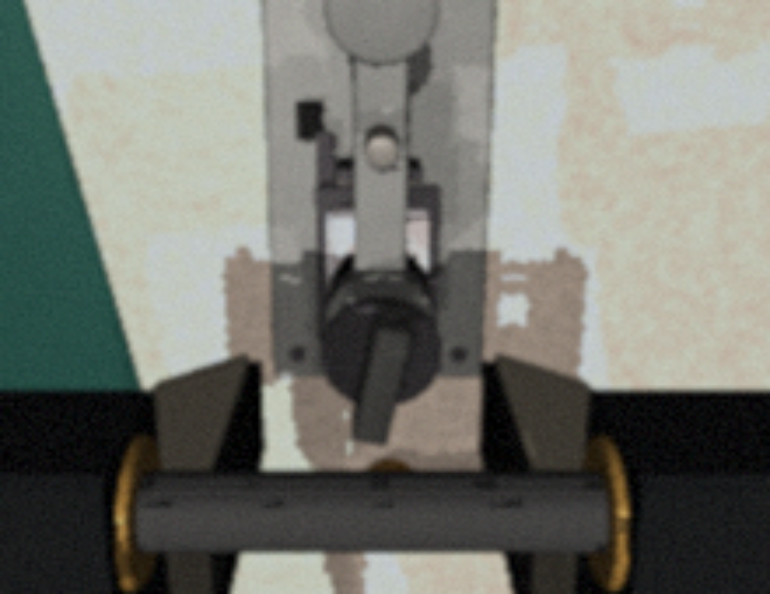

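The arm sits at its stop over the pile, with the pin at (381,148) where predicted. The knob bar's top runs from (394,328) to (371,440).

```bash
python3 - <<'E'
from h import *
cal=get_calibration("wrist");here()
w=[at(cal,(150+p[0]/3.5,110+p[1]/3.3),.189)[:2]*1000 for p in((394,328),(371,440))]
d=w[0]-w[1];print(w,(w[0]+w[1])/2,np.hypot(*d),np.degrees(np.arctan2(d[1],d[0])))
E
```

```text
t 44.75 p [566.2  21.1 307.8] yaw -10.9 gap 40.1 gf 0.0 F [-0.6 -0.5 -0.3] q [-5.6 21.6 71.7  0.  86.9 95.3]
[array([535.85171214,  19.32080779]), array([496.39512558,  34.33059234])] [516.12341886  26.82570007] 42.21511405856519 -20.827447875959454
```

Emit:
carry_out(
  motion=[
    [4, 0, 0, 0, -70],
    [4, 0, 0, 0, -70],
    [4, 0, 0, 0, -70],
    [4, 0, 0, 0, -70],
    [4, 0, 0, 0, -70],
    [4, 0, 0, 0, -70],
    [4, 0, 0, 0, -70],
    [4, 0, 0, 0, -70],
    [4, 0, 0, 0, -70],
    [4, 0, 0, 0, -70],
  ],
)

```text
time: 45.58
tool_pos: [0.5663, 0.021, 0.3075]
orientation: [[0.509, 0.861, -0.004], [0.861, -0.509, 0.0], [-0.002, -0.003, -1.0]]
ft_force: [-0.8, 0.8, -0.3]
finger_gap: 0.0397
grasp_force: 0.0
```

Emit:
carry_out(
  motion=[
    [4, 0, 0, 0, -70],
    [4, 0, 0, 0, -70],
    [4, 0, 0, 0, -70],
    [4, 0, 0, 0, -70],
    [4, 0, 0, 0, -70],
    [4, 0, 0, 0, -70],
    [4, 0, 0, 0, -70],
    [4, 0, 0, 0, -70],
    [4, 0, 0, 0, -70],
    [4, 0, 0, 0, -70],
  ],
)

```text
time: 46.42
tool_pos: [0.5663, 0.021, 0.3075]
orientation: [[-0.635, 0.773, -0.004], [0.773, 0.635, 0.0], [0.003, -0.003, -1.0]]
ft_force: [0.5, 0.1, -0.0]
finger_gap: 0.0398
grasp_force: 0.0
```

```bash
python3 - <<'E'
from h import *
camera("top");here();go(.516,.0275,.165,159)
E
```

```text
t 46.47 p [566.3  21.  307.5] yaw 129.7 gap 40.1 gf 0.0 F [-0.2  0.3 -0. ] q [ -5.6  21.6  71.7  -0.   87.  -45.3]
shift cm [ 3.67 -3.42 14.27] turn -29.3 |d| 15.1 q6 end~ -66
```

Emit:
carry_out(
  motion=[
    [4, 3.7, -3.4, 2, -29.3],
    [4, 3.7, -3.4, 4, -29.3],
    [4, 3.7, -3.4, 6, -29.3],
    [4, 3.7, -3.4, 8, -29.3],
    [4, 3.7, -3.4, 10, -29.3],
    [4, 3.7, -3.4, 12, -29.3],
    [4, 3.7, -3.4, 14, -29.3],
    [4, 3.7, -3.4, 14.2, -29.3],
    [4, 3.7, -3.4, 14.2, -29.3],
    [4, 3.7, -3.4, 14.2, -29.3],
  ],
)

```text
time: 47.3
tool_pos: [0.5172, 0.0282, 0.1679]
orientation: [[-0.929, 0.37, -0.0], [0.37, 0.929, -0.0], [0.0, -0.0, -1.0]]
ft_force: [1.4, 0.2, 0.7]
finger_gap: 0.0399
grasp_force: 0.0
```

Emit:
carry_out(
  motion=[
    [0.8, 0, 0, 0, 0],
    [0.8, 0, 0, 0, 0],
    [0.8, 0, 0, 0, 0],
    [0.8, 0, 0, 0, 0],
    [0.8, 0, 0, 0, 0],
    [0.8, 0, 0, 0, 0],
    [0.8, 0, 0, 0, 0],
  ],
)

```text
time: 47.88
tool_pos: [0.5169, 0.0276, 0.1681]
orientation: [[-0.929, 0.369, 0.0], [0.369, 0.929, -0.001], [-0.001, -0.001, -1.0]]
ft_force: [-2.7, -4.8, 4.1]
finger_gap: 0.0117
grasp_force: 30.0
```

```bash
python3 - <<'E'
from h import *
here();print(np.round(monitor.get_obs()["ft_torque"],2))
E
```

```text
t 47.88 p [516.9  27.6 168.1] yaw 158.3 gap 11.7 gf 30.0 F [-2.7 -4.8  4.1] q [ -5.4  22.   93.6  -0.1  64.4 -73.7]
[-0.71  0.2  -0.04]
```

Emit:
carry_out(
  motion=[
    [0.8, 0, 0, 0.03, 7],
    [0.8, 0, 0, 0.06, 14],
    [0.8, 0, 0, 0.09, 21],
    [0.8, 0, 0, 0.12, 28],
    [0.8, 0, 0, 0.15, 35],
    [0.8, 0, 0, 0.18, 42],
    [0.8, 0, 0, 0.21, 49],
    [0.8, 0, 0, 0.24, 56],
    [0.8, 0, 0, 0.27, 63],
    [0.8, 0, 0, 0.31, 70],
  ],
)

```text
time: 48.72
tool_pos: [0.5153, 0.0265, 0.165]
orientation: [[0.035, 0.999, -0.004], [0.999, -0.035, -0.003], [-0.003, -0.003, -1.0]]
ft_force: [-9.5, -10.4, 10.8]
finger_gap: 0.0113
grasp_force: 30.0
```

Emit:
carry_out(
  motion=[
    [0.8, 0, 0, 0.03, 7],
    [0.8, 0, 0, 0.06, 14],
    [0.8, 0, 0, 0.09, 21],
    [0.8, 0, 0, 0.12, 28],
    [0.8, 0, 0, 0.15, 35],
    [0.8, 0, 0, 0.18, 42],
    [0.8, 0, 0, 0.21, 49],
    [0.8, 0, 0, 0.24, 56],
    [0.8, 0, 0, 0.27, 63],
    [0.8, 0, 0, 0.31, 70],
  ],
)

```text
time: 49.55
tool_pos: [0.5136, 0.0276, 0.1619]
orientation: [[0.951, 0.309, -0.007], [0.309, -0.951, -0.001], [-0.007, -0.001, -1.0]]
ft_force: [-14.9, -3.7, 15.4]
finger_gap: 0.0119
grasp_force: 30.0
```

```bash
python3 - <<'E'
from h import *
here();print(np.round(monitor.get_obs()["ft_torque"],2))
E
```

```text
t 49.55 p [513.6  27.6 161.9] yaw 18.0 gap 11.9 gf 30.0 F [-14.9  -3.7  15.4] q [-5.4 22.3 94.2 -0.1 63.8 66.7]
[-0.83  2.5   0.04]
```

Emit:
carry_out(
  motion=[
    [6.5, 0, 0, 0, 0],
    [6.5, 0, 0, 0, 0],
    [6.5, 0, 0, 0, 0],
    [6.5, 0, 0, 0, 0],
    [6.5, 0, 0, 0, 0],
    [6.5, 0, 0, 0, 0],
    [6.5, 0, 0, 0, -35],
    [6.5, 0, 0, 0, -35],
    [6.5, 0, 0, 0, -35],
    [6.5, 0, 0, 0, -35],
  ],
)

```text
time: 50.38
tool_pos: [0.517, 0.0284, 0.1613]
orientation: [[0.677, 0.736, 0.0], [0.736, -0.677, 0.0], [0.0, -0.0, -1.0]]
ft_force: [-0.2, 0.1, 0.4]
finger_gap: 0.0645
grasp_force: 0.0
```

Emit:
carry_out(
  motion=[
    [6.5, 0, 0, 0, -71],
    [6.5, 0, 0, 0, -71],
    [6.5, 0, 0, 0, -71],
    [6.5, 0, 0, 0, -71],
    [6.5, 0, 0, 0, -71],
    [6.5, 0, 0, 0, -71],
    [6.5, 0, 0, 0, -71],
    [6.5, 0, 0, 0, -71],
    [6.5, 0, 0, 0, -71],
    [6.5, 0, 0, 0, -71],
  ],
)

```text
time: 51.22
tool_pos: [0.517, 0.0284, 0.1613]
orientation: [[-0.475, 0.88, 0.0], [0.88, 0.475, 0.0], [0.0, 0.0, -1.0]]
ft_force: [0.1, 0.4, 0.2]
finger_gap: 0.0648
grasp_force: 0.0
```

```bash
python3 - <<'E'
from h import *
camera("side");here();go(.5153,.0276,.159,198)
E
```

```text
t 51.27 p [517.   28.3 161.3] yaw 118.7 gap 65.0 gf 0.0 F [-0.5 -0.7  0.3] q [ -5.3  22.5  94.1  -0.   63.4 -34.1]
shift cm [ 0.02 -0.19  0.23] turn -79.3 |d| 0.3 q6 end~ -105
```

Emit:
carry_out(
  motion=[
    [6.5, 0, -0.18, 0.2, -71],
    [6.5, 0, -0.18, 0.2, -71],
    [6.5, 0, -0.18, 0.2, -71],
    [6.5, 0, -0.18, 0.2, -71],
    [6.5, 0, -0.18, 0.2, -71],
    [6.5, 0, -0.18, 0.2, -71],
    [6.5, 0, -0.18, 0.2, -71],
    [6.5, 0, -0.18, 0.2, -71],
    [6.5, 0, -0.18, 0.2, -71],
    [6.5, 0, -0.18, 0.2, -71],
  ],
)

```text
time: 52.1
tool_pos: [0.5155, 0.0275, 0.1594]
orientation: [[-0.987, -0.16, 0.0], [-0.16, 0.987, 0.0], [-0.0, -0.0, -1.0]]
ft_force: [-0.6, 0.1, -0.8]
finger_gap: 0.0647
grasp_force: 0.0
```

Emit:
carry_out(
  motion=[
    [6.5, 0, 0, 0, -8.3],
    [6.5, 0, 0, 0, -8.3],
    [6.5, 0, 0, 0, -8.3],
    [0.8, 0, 0, 0, -8.3],
    [0.8, 0, 0, 0, -8.3],
    [0.8, 0, 0, 0, -8.3],
    [0.8, 0, 0, 0, -8.3],
    [0.8, 0, 0, 0, -8.3],
    [0.8, 0, 0, 0, -8.3],
    [0.8, 0, 0, 0, -8.3],
  ],
)

```text
time: 52.93
tool_pos: [0.5154, 0.0274, 0.1594]
orientation: [[-0.955, -0.297, 0.0], [-0.297, 0.955, -0.0], [0.0, -0.0, -1.0]]
ft_force: [-0.6, -0.1, -1.4]
finger_gap: 0.0226
grasp_force: 0.0
```

Emit:
carry_out(
  motion=[
    [0.8, 0, 0, 0, 0],
    [0.8, 0, 0, 0, 0],
    [0.8, 0, 0, 0, 0],
    [0.8, 0, 0, 0, 0],
  ],
)

```text
time: 53.27
tool_pos: [0.5151, 0.0275, 0.1594]
orientation: [[-0.955, -0.297, -0.001], [-0.297, 0.955, 0.0], [0.0, 0.0, -1.0]]
ft_force: [-0.8, 1.0, -0.6]
finger_gap: 0.012
grasp_force: 30.0
```

```bash
python3 - <<'E'
from h import *
here();print(np.round(monitor.get_obs()["ft_torque"],2))
E
```

```text
t 53.27 p [515.1  27.5 159.4] yaw -162.7 gap 12.0 gf 30.0 F [-0.8  1.  -0.6] q [  -5.5   22.4   94.5    0.    63.1 -112.7]
[0.23 0.01 0.06]
```

Emit:
carry_out(
  motion=[
    [0.8, 0, 0, 0.03, 7],
    [0.8, 0, 0, 0.06, 14],
    [0.8, 0, 0, 0.09, 21],
    [0.8, 0, 0, 0.12, 28],
    [0.8, 0, 0, 0.15, 35],
    [0.8, 0, 0, 0.18, 42],
    [0.8, 0, 0, 0.21, 49],
    [0.8, 0, 0, 0.24, 56],
    [0.8, 0, 0, 0.27, 63],
    [0.8, 0, 0, 0.31, 70],
  ],
)

```text
time: 54.1
tool_pos: [0.5151, 0.0272, 0.1563]
orientation: [[-0.601, 0.799, -0.001], [0.799, 0.601, -0.001], [-0.0, -0.001, -1.0]]
ft_force: [-2.0, 0.2, 2.6]
finger_gap: 0.0122
grasp_force: 30.0
```

Emit:
carry_out(
  motion=[
    [0.8, 0, 0, 0.03, 7],
    [0.8, 0, 0, 0.06, 14],
    [0.8, 0, 0, 0.09, 21],
    [0.8, 0, 0, 0.12, 28],
    [0.8, 0, 0, 0.15, 35],
    [0.8, 0, 0, 0.18, 42],
    [0.8, 0, 0, 0.21, 49],
    [0.8, 0, 0, 0.24, 56],
    [0.8, 0, 0, 0.27, 63],
    [0.8, 0, 0, 0.31, 70],
  ],
)

```text
time: 54.93
tool_pos: [0.5147, 0.0273, 0.1533]
orientation: [[0.545, 0.838, -0.001], [0.838, -0.545, -0.001], [-0.001, -0.001, -1.0]]
ft_force: [-3.4, -0.8, 3.7]
finger_gap: 0.0118
grasp_force: 30.0
```

Emit:
carry_out(
  motion=[
    [0.8, 0, 0, 0.03, 7],
    [0.8, 0, 0, 0.06, 14],
    [0.8, 0, 0, 0.09, 21],
    [0.8, 0, 0, 0.12, 28],
    [0.8, 0, 0, 0.15, 35],
    [0.8, 0, 0, 0.18, 41],
    [0.8, 0, 0, 0.2, 45],
    [0.8, 0, 0, 0.2, 45],
  ],
)

```text
time: 55.6
tool_pos: [0.5146, 0.0274, 0.1514]
orientation: [[0.978, 0.21, -0.001], [0.21, -0.978, -0.0], [-0.001, -0.0, -1.0]]
ft_force: [-4.3, 0.2, 4.4]
finger_gap: 0.012
grasp_force: 30.0
```

```bash
python3 - <<'E'
from h import *
here();print(np.round(monitor.get_obs()["ft_torque"],2))
im=camera("side");cal=get_calibration("side")
print(np.round(proj(cal,(.5156,.028,.09))))
cv2.imwrite("pics/s1.png",cv2.resize(im[190:260,210:290],None,fx=7,fy=7,interpolation=cv2.INTER_CUBIC)[:,:,::-1])
for m in models.masks_of("side","tab")[:2]: print(m["confidence"],np.array(m["centre"])*[512,384],m["mask"].sum())
camera("top");
for m in models.masks_of("top","tab")[:2]: print(m["confidence"],np.array(m["centre"])*[512,384],m["mask"].sum())
E
```

```text
t 55.6 p [514.6  27.4 151.4] yaw 12.1 gap 12.0 gf 30.0 F [-4.3  0.2  4.4] q [-5.5 22.9 95.2 -0.  62.  72.4]
[-0.01  0.85 -0.06]
[258. 222.]
```

View pics/s1.png

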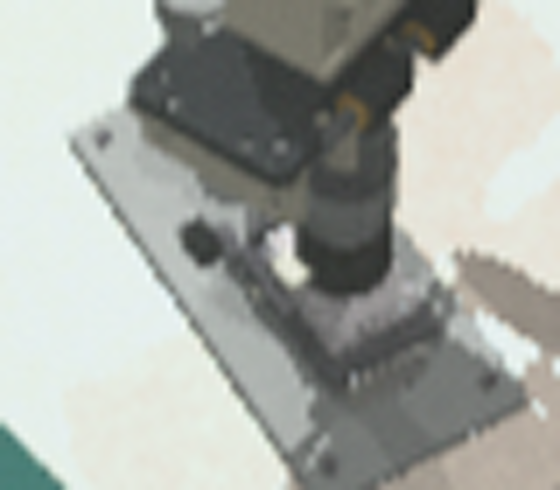

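Emit:
carry_out(
  motion=[
    [0.8, 0, 0, 0.02, 5],
    [0.8, 0, 0, 0.04, 9],
    [0.8, 0, 0, 0.05, 12],
    [0.8, 0, 0, 0.05, 12],
    [0.8, 0, 0, 0.05, 12],
  ],
)

```text
time: 56.22
tool_pos: [0.5147, 0.0275, 0.1508]
orientation: [[1.0, 0.007, -0.001], [0.007, -1.0, -0.0], [-0.001, 0.0, -1.0]]
ft_force: [-5.8, -0.3, 5.7]
finger_gap: 0.0118
grasp_force: 30.0
```

Emit:
carry_out(
  motion=[
    [5, 0, 0, 0, 0],
    [5, 0, 0, 0, 0],
    [5, 0, 0, 0, 0],
    [5, 0, 0, 0, 0],
    [5, 0, 0, 0, 0],
    [5, 0, 0, -4, 0],
    [5, 0, 0, -8, 0],
    [5, 0, 0, -12, 0],
    [5, 0, 0, -15, 0],
    [5, 0, 0, -15, 0],
  ],
)

```text
time: 57.05
tool_pos: [0.518, 0.0273, 0.3076]
orientation: [[1.0, 0.005, 0.013], [0.005, -1.0, -0.001], [0.013, 0.001, -1.0]]
ft_force: [0.7, -0.5, -0.1]
finger_gap: 0.0498
grasp_force: 0.0
```

```bash
python3 - <<'E'
from h import *
here();go(.56,.09,.28,12)
E
```

```text
t 57.05 p [518.   27.3 307.6] yaw 0.3 gap 49.8 gf 0.0 F [ 0.7 -0.5 -0.1] q [-5.5 15.6 80.2 -0.  83.4 84.2]
shift cm [ 4.2  -6.25  2.81] turn -11.7 |d| 8.0 q6 end~ 87
```

Emit:
carry_out(
  motion=[
    [5, 4.2, -5, 2, 0],
    [5, 4.2, -5, 2, 0],
    [5, 4.2, -5, 2, 0],
    [5, 4.2, -5, 2, 0],
    [5, 4.2, -5, 2, 0],
    [5, 4.2, -5, 2, 0],
  ],
)

```text
time: 57.55
tool_pos: [0.5568, 0.077, 0.2809]
orientation: [[1.0, 0.004, 0.0], [0.004, -1.0, -0.0], [0.0, 0.0, -1.0]]
ft_force: [0.5, 0.4, 0.3]
finger_gap: 0.0503
grasp_force: 0.0
```

```bash
python3 - <<'E'
from h import *
camera("top");camera("top");cal=get_calibration("wrist");here();im=snap("wrist")
nest=np.array([515.6,28.]);a=np.radians(-11);A=np.array([[np.cos(a),-np.sin(a)],[np.sin(a),np.cos(a)]])
for q in("tab","swing","knob"):
  for m in models.masks_of("wrist",q)[:2]:
    print(q,round(m["confidence"],2),np.round(np.array(m["centre"])*[512,384]),m["mask"].sum(),rect(m["mask"],cal,.08 if q=="tab" else .172))
# rectified clamp-frame map at z: rows y 15..45, cols x -16..16
for z in(.07,.08,.09):
    print(z)
    for y in range(16,46,2):
        r=[]
        for x in range(-16,18,4):
            P=nest+A@[x,y];c=proj(cal,[*(P/1000),z]);r.append(int(cv2.getRectSubPix(im,(1,1),tuple(map(float,c)))[0,0].mean()))
        print(y,*r)
E
```

```text
t 57.65 p [556.9  76.9 281.2] yaw 0.2 gap 50.2 gf 0.0 F [ 0.2 -0.  -0.2] q [ 0.1 21.6 75.7 -0.  82.7 89.8]
tab 0.32 [210.  10.] 816 (array([742. , 132.6]), -89.7, 48.6, 24.4)
swing 0.65 [305. 163.] 3792 (array([580.4,  33.7]), -8.1, 151.5, 56.3)
knob 0.61 [292. 210.] 913 (array([527.6,  33.6]), -47.8, 40.4, 38.6)
0.07
16 89 28 15 7 9 5 6 43 184
18 124 74 42 30 40 56 30 137 210
20 129 122 107 94 105 112 116 188 209
22 121 130 131 130 150 159 150 175 182
24 97 124 133 136 182 193 144 142 159
26 65 97 136 150 209 188 83 87 107
28 38 86 150 168 211 190 51 59 57
30 45 91 153 187 214 202 59 65 67
32 47 83 136 165 182 170 64 60 66
34 71 71 111 91 102 98 100 101 110
36 79 77 105 72 100 120 135 140 146
38 77 91 110 80 140 146 145 147 147
40 87 97 107 83 151 154 145 146 149
42 90 102 103 91 156 157 147 148 150
44 89 110 96 95 159 159 150 152 149
0.08
16 106 45 21 21 12 13 12 5 33
18 139 91 32 12 13 15 18 17 117
20 141 124 85 54 44 67 60 91 187
22 146 127 128 115 112 135 108 167 199
24 144 114 132 134 138 183 140 151 173
26 95 83 127 135 166 202 155 134 138
28 58 44 114 141 185 210 143 73 67
30 44 37 119 153 198 210 148 55 61
32 46 40 115 147 201 205 149 61 65
34 61 51 87 116 140 141 107 84 64
36 80 78 78 95 75 95 98 138 123
38 85 75 94 92 81 139 143 147 145
40 91 83 106 97 89 156 145 145 145
42 89 90 117 94 98 161 154 146 148
44 87 90 122 91 102 159 157 148 148
0.09
16 97 62 37 30 25 20 11 11 4
18 147 110 36 19 16 7 7 9 3
20 143 136 91 37 12 19 27 6 60
22 151 136 124 96 68 66 97 62 165
24 177 145 126 131 125 123 155 122 178
26 134 128 103 129 133 156 208 141 139
28 66 81 78 131 131 193 209 108 102
30 44 50 42 131 143 206 208 89 65
32 46 44 38 138 155 212 214 91 63
34 49 49 41 120 138 186 187 77 63
36 77 71 69 86 91 91 112 87 106
38 89 81 79 100 77 79 125 123 146
40 91 86 80 120 86 100 151 143 145
42 88 90 92 128 92 113 160 145 146
44 89 89 91 127 88 124 159 154 147
```

```bash
python3 - <<'E'
from h import *
snap("top");see("top",[("spent",.01),("backing",.043),("coupon0",.063)]);print(bot.sign_off());here()
E
```

```text
spent 0.71 [323. 241.] 213 [ 417.  -288.8] -1.2 55.6 44.7
coupon0 0.54 [230. 214.] 21 [489.7  25.4] 88.8 23.7 6.8
the job is handed in; nothing more can be done
None
the job is handed in; nothing more can be done
```

I handed the job in with every step done, but it returned no verdict: spent coupon in the tray, plate home, four coupons piled square, arm at its stop, and the tab measured about 12 mm out (foot about 6.5 mm, short of solid). I viewed 15 pictures, one over the limit of 14.

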